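Space the deck slats of a model footbridge

ROBOT

A 6-joint arm with a two-finger parallel gripper is mounted at the origin on the work surface. World frame = base frame: x ahead of the robot, y to its left, z up, the work surface at z = 0. Lengths are in mm, angles in rad, forces in N, time in s.
With the tool pointing down it reaches from about 425 to 1125 mm from the base axis. Payload 14.9 kg.
Tool frame: the origin (TCP) lies at the very end of the fingers, on their centre line; the grasp point (between the pads) lies 19 mm behind it; z points along the fingers, y is the direction in which the jaws open and shut (so a half turn about z gives the same grasp; the last joint's range is limited). The gripper opens to 91 mm and grips with 3 to 60 N. Pads are 32 mm wide; open, the fingers measure 118 mm over their backs; the gripper's body (76 mm by 178 mm) begins 60 mm behind the grasp point.
Start: joints at [-1.249, 0.379, 1.734, -0, 1.028, -0.033], TCP at [243.178, -656.416, 213.932] pointing down, gripper open.
Joint ranges: [-2.77, 2.77], [-0.74, 2.19], [0, 2.66], [-1.06, 4.2], [0.31, 2.87], [-3.08, 3.08]. Speed limits (rad/s): [1.89, 1.89, 2.39, 3.14, 3.14, 3.14].

INTERFACE

Orientations are given as a unit quaternion [x, y, z, w].
In Python, from cell import * gives the robot as it stands.
- The arm moves only by the shell command python3 -m inch 'ROWS' [OPENING] [FORCE]. ROWS is JSON, a list of rows, each an object of numbers: "dx", "dy", "dz": the shift along the tool's x, y, z in cm; "wx", "wy", "wz": the turn, a rotation vector about the tool's x, y, z in degrees. A call has 1 to 12 rows; each row shifts and turns the pose as measured when the row begins, along the tool's axes as they then stand; what a row does not reach is not made up. A row lasts 1/12 s, in which the tool goes at most 41.7 mm and 7.16 degrees, less where a joint would pass 70% of its speed; a pose out of reach is approached as far as the arm can. A call is refused whole if a number of a shift passes 4.17 or a number of a turn 7.16, either way. A call with a gripper value outside its range is refused whole. OPENING is the finger opening in cm, from 0 to 9.12, set as the call begins (- or left out, the last holds). The fingers move at their own pace and stop on an object; FORCE is the grip in N (left out, the last holds). Time passes only in rows, so rows that do not move let the fingers close. It gives the time, the measured TCP pose, the force and the opening at its end, in the units of the state.
- sense(): the state, without advancing time (a new reading comes with each control period).
- capture(name): name is "scene" or "top"; returns the picture (384x512x3 uint8, blue, green, red); there is no depth.
- calibration(name): a dict with "camera_matrix" (3x3 intrinsics, pixels), "k1" (the pictures are not rectified: a ray, as slopes to the right and down, at radius r is drawn at 1 + k1 r^2 times it, then the intrinsics apply), "extrinsics" (4x4, takes a point from world to camera coordinates). Camera axes: x right, y up, looking along -z (the intrinsics and any distortion apply to the point x, -y, -z); pixel columns grow to the right and rows downward; lengths in mm; the calibration is good to about 2 mm. A picture is of the moment at which its call begins. calibration takes no time and is no camera call.
- sign_off(): hands the job in, once; it reports no verdict.
Trained networks look in the newest picture that a camera, given by its name, has taken for a name from the list of things; names that differ only in an ending like _2 or _b are one class to them, and where a whole thing is asked for, a point or a joint stands for the part that bears it (a point fixed in the world has none). Each returns a list of dicts, best first, with "conf" (0 to 1); they miss things now and then, are a little off and sometimes report something else, mostly with a low value. They report only what shows in the picture. A call takes as long as a camera call. They do not tell look-alikes from the thing itself.
- boxes_of(query, camera): "location" ([x, y, z] in mm, in world coordinates, good to about 4 mm: the middle of the surface that is visible of it).
- regions_of(query, camera): "pixels" (384x512 bool, what is visible of it).
The state is a dict: "t": time; "joint_positions": joint angles; "joint_velocities": joint speeds; "effort": joint torques, N m; "position": TCP position; "tool_rot": TCP orientation; "ft_force": force on the tool from outside, world axes, zero at the start; "ft_torque": the same for the moment, N m; "opening": opening from 0.0 (shut) to 1.0 (fully open).
Only numpy, scipy, OpenCV 4.12 (cv2) and the standard library are available. Lean on these libraries where they do the work, as an engineer would, in place of code of your own. Each camera call takes 0.05 s, during which the arm holds its last target.

TASK

Set the three wooden slats of the model footbridge to equal gaps of exactly one spacer thickness: take the orange spacer by its handle and, starting at the red end board and stepping outwards, bring its flat side (blue stripe) lightly against the board already set and press it gently down, so that its taper pushes the next slat out, until its shoulder plate is on or just above the boards; check there for a moment that its flat side still rests against the board already set. Touch the boards only with the spacer, do not force them or shift those already set, hang the spacer back in its holder, let go, and leave the other things on the table alone.

Things in the scene. Friction and masses are not known exactly. Their poses are not given: they have to be found in the camera images.
- bridge: model footbridge fixed to the table: plywood base 170 x 200 mm, 6 mm thick, two green stringers, board tops 76 mm above the table. Origin: centre of its underside. Its y axis runs along the row, from the red end board to slat 3; x runs along the boards. Between the stringers (inner faces at x = -60 and +60 mm) it is open under the boards down to the base.
- end_board: centre of the top face of the red end board of the bridge, 160 mm (x) x 24 mm (y) x 12 mm thick, which never moves; 69 mm to the -y side of the bridge's origin; axes as the bridge's. Slats 1 to 3 follow on its +y side.
- slat1: wooden deck slat 1, the one next to the red end board: 160 mm along x, 24 mm wide along y (the row), 12 mm thick. Origin at the centre of its top face; axes as the bridge's. It can only slide along the row, stiffly (about 6 N plus 25 N per m/s to move it), and stays where it is left. Starts 4 to 9 mm too near the red end for its final place.
- slat2: wooden deck slat 2, the middle one: 160 mm along x, 24 mm wide along y (the row), 12 mm thick. Origin at the centre of its top face; axes as the bridge's. It can only slide along the row, stiffly (about 6 N plus 25 N per m/s to move it), and stays where it is left. Starts 4 to 9 mm too near the red end for its final place.
- slat3: wooden deck slat 3, the one farthest from the red end board: 160 mm along x, 24 mm wide along y (the row), 12 mm thick. Origin at the centre of its top face; axes as the bridge's. It can only slide along the row, stiffly (about 6 N plus 25 N per m/s to move it), and stays where it is left. Starts 4 to 9 mm too near the red end for its final place.
- spacer_grip (a point): centre of the handle of the loose orange spacer (about 120 g). Axes: z up out of the handle, y through its thickness, x across. Handle 22 mm thick (y), 40 mm wide (x), 50 mm high, this point half-way up. A blue stripe on the handle's top marks the -y side, where the blade below is flat. A black shoulder plate, 44 (y) x 56 (x) mm, lies 25 to 30 mm below this point.
- spacer_nose (a point): centre of the lower end (nose) of the spacer's blade, 92 mm below the handle's centre and 8.5 mm to its -y side; same axes. The blade is 40 mm wide (x) and reaches 62 mm below the shoulder plate: its upper 18 mm are 22 mm thick (the gap to set), then it tapers to 5 mm at the nose. Its -y face is flat and plumb, in line with the handle's; only its +y face slopes.
- holder: grey open-topped holder fixed to the table, 66 (x) x 46 (y) mm, 72 mm high, inside 50 x 30 mm, on a 90 x 70 mm foot. Origin: centre of its underside. The spacer hangs in its middle, shoulder plate on the rim, axes nearly parallel to the holder's, its handle's centre 102 mm above the table.
- spacer: the whole spacer; origin 30 mm below the centre of its handle, on the underside of the shoulder plate; axes as the handle's.
- screwdriver: screwdriver lying on the table beyond the bridge, about 200 mm long; bystander.
- glue: glue bottle with red cap, 44 mm across, 110 mm high, standing; origin at its underside; bystander.
- tape: yellow roll of tape, 90 mm across, 24 mm high, lying flat; origin at its underside; bystander.
Mind the look-alikes: they are no part of the job. There is more than one size of the spacer; the job needs the smallest.

How it is judged:
By the outcome, as a careful person would: the job done as asked, in the order asked, and still so for the second after the job is handed in, with the robot touching nothing.
It also fails if it takes over 72 s, if anything falls off the work surface, if the arm or the gripper's body presses on something with over 40 N, if the wrist force passes 120 N, or if a joint passes its speed limit or range.

## Working session

There is one attempt and no reset: what is moved stays moved. The work goes in short steps, Python scripts to look and compute and a shell command to move; the robot and the scene stay as the last step left them, time stands still between calls to the robot, and variables do not carry over. Pictures are saved under pics/ and viewed, and the job is handed in when it is done.

```bash
ls; mkdir -p pics
python3 - <<'E'
from cell import *
import cv2
s=sense()
for k in ("t","position","tool_rot","ft_force","opening"): print(k,s[k])
for n in ("scene","top"):
    im=capture(n); cv2.imwrite(f"pics/{n}0.png",im)
    c=calibration(n); print(n,c)
E
```

```text
pics
t 0.0
position [ 243.07084836 -656.01936266  213.28713653]
tool_rot [ 9.84303602e-01  1.76482662e-01 -8.09448912e-05 -5.31681594e-04]
ft_force [ 0.65681988 -0.77039825  0.3821737 ]
opening 1.0012997971306892
scene {'camera_matrix': array([[391.03373128,   0.        , 252.02736727],
       [  0.        , 391.03373128, 195.20050966],
       [  0.        ,   0.        ,   1.        ]]), 'k1': 0.04680022286703776, 'extrinsics': array([[ 3.63084293e-01,  9.31709364e-01, -9.35180940e-03,
        -2.28082990e+02],
       [-6.09237889e-01,  2.44988195e-01,  7.54194921e-01,
         2.57339903e+02],
       [ 7.04981554e-01, -2.68138853e-01,  6.56584012e-01,
        -1.46782520e+03],
       [ 0.00000000e+00,  0.00000000e+00,  0.00000000e+00,
         1.00000000e+00]])}
top {'camera_matrix': array([[408.23301249,   0.        , 254.38355407],
       [  0.        , 408.23301249, 192.60532923],
       [  0.        ,   0.        ,   1.        ]]), 'k1': 0.02648239478682357, 'extrinsics': array([[ 7.25329309e-03, -9.99697107e-01, -2.35177469e-02,
         4.66293470e+01],
       [ 9.88535335e-01,  3.62131718e-03,  1.50946271e-01,
        -5.66630236e+02],
       [-1.50815385e-01, -2.43429814e-02,  9.88262181e-01,
        -9.72948435e+02],
       [ 0.00000000e+00,  0.00000000e+00,  0.00000000e+00,
         1.00000000e+00]])}
```

View pics/scene0.png

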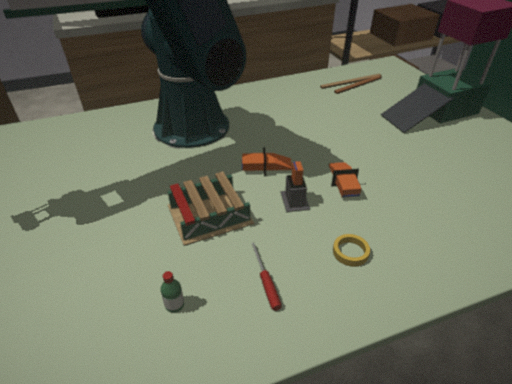

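View pics/top0.png

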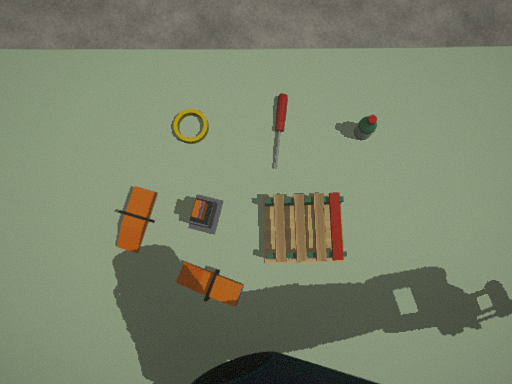

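The top picture shows three orange spacers. One hangs in the holder at about (202,211), and two larger ones lie loose at (137,218) and (210,283). The bridge is at (305,228), with its red board on the right (world -y). Next I'll confirm which spacer is the smallest in enlarged crops and run the networks.

```bash
cat > h.py <<'E'
from cell import *
import cv2, numpy as np
from scipy.spatial.transform import Rotation as R
from scipy.optimize import least_squares
def proj(P,n):
    c=calibration(n);E=np.array(c["extrinsics"]);K=c["camera_matrix"]
    P=np.atleast_2d(P); q=P@E[:3,:3].T+E[:3,3]
    u=np.c_[q[:,0]/-q[:,2],-q[:,1]/-q[:,2]]; r2=(u**2).sum(1,keepdims=True)
    u=u*(1+c["k1"]*r2); return u*[K[0,0],K[1,1]]+[K[0,2],K[1,2]]
def back(px,n,z):
    c=calibration(n);E=np.array(c["extrinsics"]);K=c["camera_matrix"]
    d=(np.atleast_2d(px)-[K[0,2],K[1,2]])/[K[0,0],K[1,1]]; u=d.copy()
    for _ in range(20): u=d/(1+c["k1"]*(u**2).sum(1,keepdims=True))
    ray=np.c_[u[:,0],-u[:,1],-np.ones(len(u))]@E[:3,:3]; o=-E[:3,:3].T@E[:3,3]
    return o+ray*((z-o[2])/ray[:,2])[:,None]
E
python3 - <<'E'
from h import *
t=cv2.imread("pics/top0.png");s=cv2.imread("pics/scene0.png")
a=cv2.resize(t[170:310,110:250],(560,560),interpolation=cv2.INTER_CUBIC)
cv2.imwrite("pics/c1.png",a)
cv2.imwrite("pics/c2.png",cv2.resize(t[185:270,255:350],(760,680),interpolation=cv2.INTER_CUBIC)[:600])
cv2.imwrite("pics/c3.png",cv2.resize(s[140:250,160:370],None,fx=3.8,fy=3.8,interpolation=cv2.INTER_CUBIC))
for n in ("top","scene"):
  for q in ("holder","spacer_grip","spacer","end_board","slat1","slat2","slat3","bridge"):
    print(n,q,[(round(d["conf"],2),np.round(d["location"],1).tolist()) for d in boxes_of(q,n)][:4])
E
```

```text
top holder [(0.9, [499.9, 153.1, 2.6])]
top spacer_grip [(0.9, [500.8, 343.7, 47.9]), (0.65, [515.1, 163.4, 93.7]), (0.63, [341.6, 156.8, 47.2]), (0.58, [502.4, 153.2, 3.5])]
top spacer [(0.84, [515.7, 170.6, 89.4]), (0.83, [498.7, 342.1, 42.6]), (0.7, [344.4, 152.8, 43.3])]
top end_board [(0.88, [483.4, -142.6, 74.5])]
top slat1 [(0.94, [483.1, -109.5, 81.9]), (0.84, [471.7, -62.5, 75.9]), (0.55, [478.6, -13.4, 72.9])]
top slat2 [(0.94, [483.1, -109.5, 81.9]), (0.84, [471.7, -62.5, 75.9]), (0.55, [478.6, -13.4, 72.9])]
top slat3 [(0.94, [483.1, -109.5, 81.9]), (0.84, [471.7, -62.5, 75.9]), (0.55, [478.6, -13.4, 72.9])]
top bridge [(0.94, [481.9, -71.9, 77.5]), (0.26, [501.8, 154.2, 5.6])]
scene holder [(0.74, [549.8, 161.7, 25.9])]
scene spacer_grip [(0.75, [521.0, 332.8, 42.7]), (0.68, [535.9, 170.2, 94.1])]
scene spacer [(0.94, [523.1, 334.4, 43.5]), (0.93, [533.7, 163.4, 95.5]), (0.7, [353.6, 147.6, 37.3])]
scene end_board [(0.62, [495.6, -149.9, 74.0])]
scene slat1 [(0.7, [492.6, -12.6, 77.1]), (0.65, [488.9, -58.3, 75.9])]
scene slat2 [(0.7, [492.6, -12.6, 77.1]), (0.65, [488.9, -58.3, 75.9])]
scene slat3 [(0.7, [492.6, -12.6, 77.1]), (0.65, [488.9, -58.3, 75.9])]
scene bridge [(0.83, [518.7, -81.5, 52.8])]
```

View pics/c1.png

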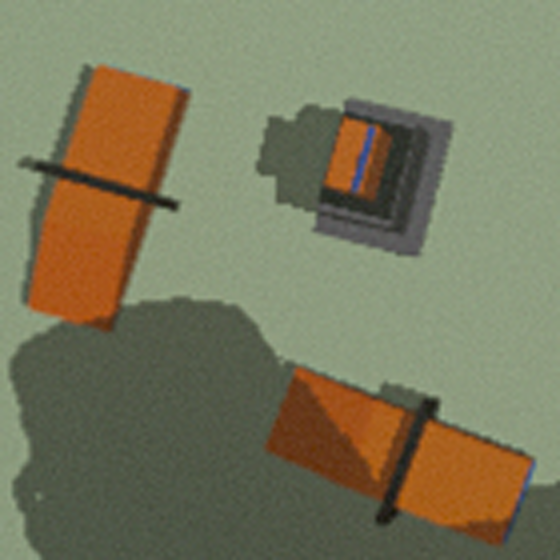

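View pics/c2.png

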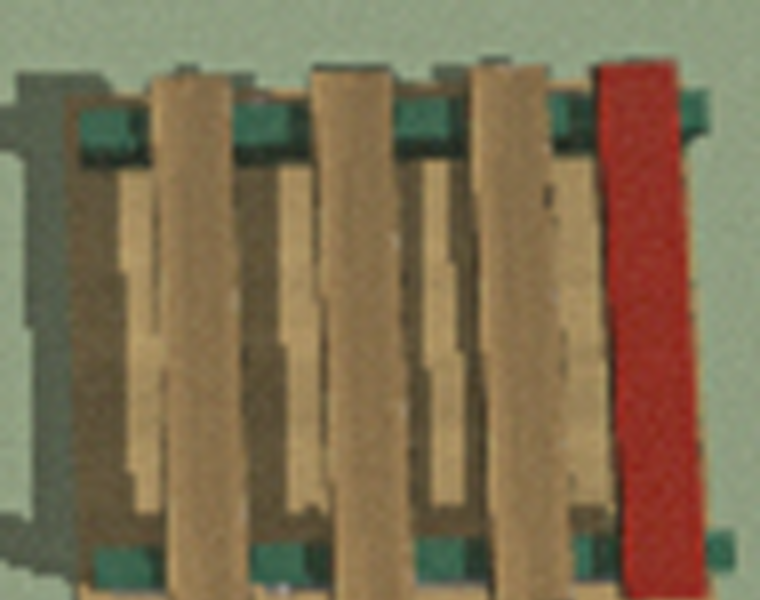

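View pics/c3.png

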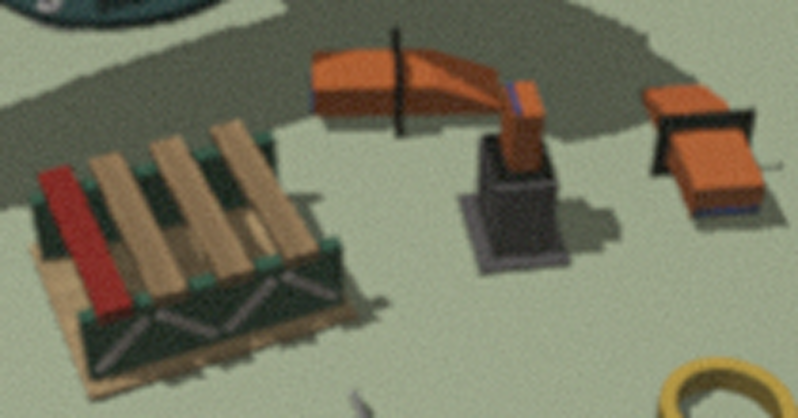

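The smallest spacer is the one hanging in the holder, at (202,211) in the top picture: its handle is about 22x40 mm, with the blue stripe on the right (-y) side. The two lying at (137,218) and (210,283) are clearly thicker and larger. Next I'll fit the poses precisely.

```bash
cat >> h.py <<'E'
def bil(im,p):
    return cv2.remap(im,p[:,0].astype(np.float32).reshape(-1,1),p[:,1].astype(np.float32).reshape(-1,1),cv2.INTER_LINEAR).reshape(len(p),-1)
def edge_pts(im,n,A,B,m=24,w=3.0,trim=.12,minc=20):
    """find strongest colour step across the projected 3D segment A-B; returns signed offsets, params"""
    s=np.linspace(trim,1-trim,m); P=A+(B-A)*s[:,None]; p=proj(P,n)
    tdir=p[-1]-p[0]; tdir/=np.linalg.norm(tdir); nd=np.array([-tdir[1],tdir[0]])
    o=np.arange(-w,w+.01,.25); prof=np.stack([bil(im,p+nd*k) for k in o],1) # m,k,c
    prof=cv2.blur(prof.reshape(m,-1),(1,5)).reshape(prof.shape)  # smooth along edge
    g=np.linalg.norm(prof[:,4:]-prof[:,:-4],axis=2); oo=o[2:-2]
    k=g.argmax(1); off=[]
    for i,j in enumerate(k):
        if g[i,j]<minc or j in(0,len(oo)-1): off.append(np.nan);continue
        a,b,c=g[i,j-1],g[i,j],g[i,j+1]; off.append(oo[j]+.25*.5*(a-c)/(a-2*b+c-1e-9))
    return np.array(off),P,nd
E
cat > fitb.py <<'E'
from h import *
import sys
def board(c,yaw,v,z=76,hx=80,hy=12):
    ux=np.array([np.cos(yaw),np.sin(yaw),0]);uy=np.array([-np.sin(yaw),np.cos(yaw),0])
    o=np.array([c[0],c[1],z])+uy*v
    return [(o-ux*hx+s*uy*hy,o+ux*hx+s*uy*hy) for s in(-1,1)]+[(o-uy*hy+s*ux*hx,o+uy*hy+s*ux*hx) for s in (-1,1)]
def segs(p,nb): # p: x,y (end board centre), yaw, v1..v3
    out=[]
    for b in range(nb):
        out+=board(p[:2],p[2],0 if b==0 else p[2+b])
    return out
def fit(ims,p,cams,which=None,nb=4,it=6,w=3.,verbose=True):
    p=np.array(p,float)
    for k in range(it):
        obs=[]
        for n in cams:
            for i,(A,B) in enumerate(segs(p,nb)):
                if which and i not in which[n]: continue
                off,P,nd=edge_pts(ims[n],n,A,B,w=w if k<2 else max(1.5,w/2))
                base=proj(P,n); tgt=((base@nd)+off); s=np.linspace(.12,.88,24)
                obs.append((n,i,nd,tgt,s))
        def res(q):
            S=segs(q,nb);r=[]
            for n,i,nd,tgt,s in obs:
                A,B=S[i];e=proj(A+(B-A)*s[:,None],n)@nd-tgt; r.append(e[~np.isnan(e)])
            return np.concatenate(r)
        p=least_squares(res,p,loss="soft_l1",f_scale=.3).x
    if verbose:
        S=segs(p,nb)
        for n,i,nd,tgt,s in obs:
            A,B=S[i];e=proj(A+(B-A)*s[:,None],n)@nd-tgt; print(n,"board",i//4,"edge",i%4,"n",int((~np.isnan(e)).sum()),"med",np.round(np.nanmedian(e),2))
    return p
if __name__=="__main__":
    ims={n:cv2.imread(f"pics/{n}0.png").astype(np.float32) for n in("top","scene")}
    print(np.round(back([[600/8+255,65/8+185],[677/8+255,62/8+185],[625/8+255,185+600/8]],"top",76),1))
    for cams in (["top"],["scene"],["top","scene"]):
        p=fit(ims,[482,-145,.0,36,83,130],cams,verbose=len(cams)==2); print(cams,np.round(p,2),np.degrees(p[2]).round(2))
E
python3 fitb.py
```

```text
[[ 560.8 -132.3   76. ]
 [ 561.8 -155.3   76. ]
 [ 402.8 -136.2   76. ]]Traceback (most recent call last):
  File "fitb.py", line 37, in <module>
    p=fit(ims,[482,-145,.0,36,83,130],cams,verbose=len(cams)==2); print(cams,np.round(p,2),np.degrees(p[2]).round(2))
  File "fitb.py", line 27, in fit
    p=least_squares(res,p,loss="soft_l1",f_scale=.3).x
      ~~~~~~~~~~~~~^^^^^^^^^^^^^^^^^^^^^^^^^^^^^^^^^
    return func(*args, **kwargs)
    result = trf(vector_fun.fun, vector_fun.jac, x0, f0, J0, lb, ub, ftol, xtol,
                 gtol, max_nfev, x_scale, loss_function, tr_solver,
                 tr_options.copy(), verbose, callback=callback_wrapped)
    return trf_no_bounds(
        fun, jac, x0, f0, J0, ftol, xtol, gtol, max_nfev, x_scale,
        loss_function, tr_solver, tr_options, verbose, callback=callback)
    J = jac(x)
    self._update_jac()
    ~~~~~~~~~~~~~~~~^^
    self.J = self.jac_wrapped(xp_copy(self.x), f0=self.f)
             ~~~~~~~~~~~~~~~~^^^^^^^^^^^^^^^^^^^^^^^^^^^^
    J, dct = approx_derivative(
             ~~~~~~~~~~~~~~~~~^
        self.fun,
        ^^^^^^
[... 380 characters left out ...]
        ^^^
    df = [f_eval - f0 for f_eval in f_evals]
                                    ^^^^^^^
    f = np.atleast_1d(self.fun(x, *self.args, **self.kwargs))
                      ~~~~~~~~^^^^^^^^^^^^^^^^^^^^^^^^^^^^^^
    return np.atleast_1d(self.fun(x))
                         ~~~~~~~~^^^
    return self.f(x, *self.args, **self.kwargs)
           ~~~~~~^^^^^^^^^^^^^^^^^^^^^^^^^^^^^^
  File "fitb.py", line 25, in res
    A,B=S[i];e=proj(A+(B-A)*s[:,None],n)@nd-tgt; r.append(e[~np.isnan(e)])
               ~~~~^^^^^^^^^^^^^^^^^^^^^
  File "h.py", line 6, in proj
    c=calibration(n);E=np.array(c["extrinsics"]);K=c["camera_matrix"]
ValueError: time passes only in moves, steps and waits
```

```bash
sed -i 's/^def proj/_C={}\ndef cal(n):\n    if n not in _C: _C[n]=calibration(n)\n    return _C[n]\ndef proj/; s/c=calibration(n)/c=cal(n)/' h.py
python3 fitb.py; python3 -c "
from cell import *
print(sense()['t'])"
```

```text
[[ 560.8 -132.3   76. ]
 [ 561.8 -155.3   76. ]
 [ 402.8 -136.2   76. ]]
['top'] [ 4.8369e+02 -1.4454e+02  4.0000e-02  3.8050e+01  8.5360e+01  1.3368e+02] 2.13
['scene'] [ 4.8592e+02 -1.4515e+02  4.0000e-02  3.8800e+01  8.5580e+01  1.3364e+02] 2.15
top board 0 edge 0 n 24 med 0.02
top board 0 edge 1 n 13 med 0.8
top board 0 edge 2 n 24 med 0.32
top board 0 edge 3 n 22 med 0.33
top board 1 edge 0 n 12 med 0.11
top board 1 edge 1 n 24 med -0.02
top board 1 edge 2 n 10 med 0.82
top board 1 edge 3 n 24 med -0.55
top board 2 edge 0 n 24 med 0.14
top board 2 edge 1 n 23 med 0.36
top board 2 edge 2 n 17 med 0.38
top board 2 edge 3 n 24 med -0.2
top board 3 edge 0 n 24 med 0.04
top board 3 edge 1 n 22 med 0.37
top board 3 edge 2 n 24 med 0.78
top board 3 edge 3 n 24 med 0.13
scene board 0 edge 0 n 24 med -0.45
scene board 0 edge 1 n 24 med 0.26
scene board 0 edge 2 n 22 med -0.37
scene board 0 edge 3 n 24 med -0.31
scene board 1 edge 0 n 24 med -0.19
scene board 1 edge 1 n 24 med 0.18
scene board 1 edge 2 n 24 med -0.21
scene board 1 edge 3 n 24 med -0.23
scene board 2 edge 0 n 19 med -0.48
scene board 2 edge 1 n 24 med 0.11
scene board 2 edge 2 n 24 med -0.14
scene board 2 edge 3 n 24 med -0.26
scene board 3 edge 0 n 18 med -0.53
scene board 3 edge 1 n 18 med 0.04
scene board 3 edge 2 n 24 med -0.14
scene board 3 edge 3 n 24 med -0.26
['top', 'scene'] [ 4.8475e+02 -1.4483e+02  4.0000e-02  3.8440e+01  8.5430e+01  1.3380e+02] 2.02
0.9
```

Run:
```python
from h import *
from fitb import board
ims={n:cv2.imread(f"pics/{n}0.png").astype(np.float32) for n in("top","scene")}
c=np.array([[343,118],[378,124],[360,194],[325,187]])/4+[110,170]
b=back(c,"top",127);print(b.round(1), b.mean(0).round(1))
# manual in scene crop (3.8x, off 160,140)
c2=np.array([[504,84],[534,82],[544,113],[512,117]])/3.8+[160,140]
b2=back(c2,"scene",127);print(b2.round(1), b2.mean(0).round(1))
for n,o,sz in(("top",(185,190),45),("scene",(280,150),45)):
    x,y=o;cv2.imwrite(f"pics/sp_{n}.png",cv2.resize(ims[n][y:y+sz+5,x:x+sz+5].astype(np.uint8),None,fx=12,fy=12,interpolation=cv2.INTER_CUBIC))
```

```text
[[537.2 181.5 127. ]
 [533.8 161.4 127. ]
 [493.8 170.6 127. ]
 [497.7 190.6 127. ]] [515.6 176.  127. ]
[[498.9 171.8 127. ]
 [504.9 193.  127. ]
 [540.8 182.9 127. ]
 [536.5 159.9 127. ]] [520.3 176.9 127. ]
```

View pics/sp_top.png

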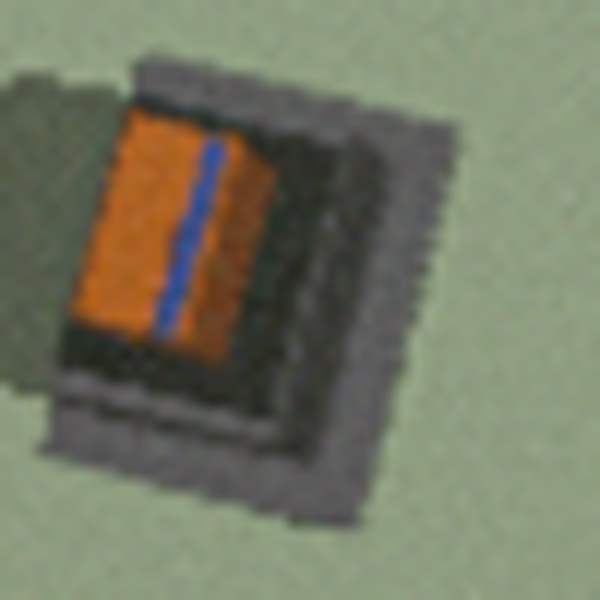

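View pics/sp_scene.png

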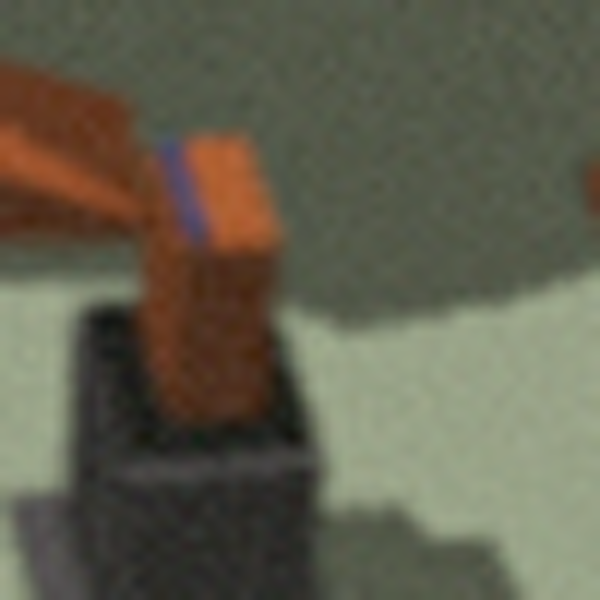

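Run:
```python
from h import *
import fitb
ims={n:cv2.imread(f"pics/{n}0.png").astype(np.float32) for n in("top","scene")}
c=np.array([[138,55],[460,125],[362,525],[40,450]])/12+[185,190]
f=back(c,"top",4);print("foot",f.round(1).tolist(),f.mean(0).round(1))
v=(f[0]-f[3]+f[1]-f[2])[:2];print("foot yaw",np.degrees(np.arctan2(v[1],v[0])).round(2),np.linalg.norm(f[0]-f[3]),np.linalg.norm(f[0]-f[1]))
c=np.array([[140,108],[230,135],[175,338],[75,320]])/12+[185,190]
print(back(c,"top",127).mean(0))
for cams in(["top"],["scene"],["top","scene"]):
    fitb.segs=lambda p,nb: fitb.board(p[:2],p[2],0,z=127,hx=20,hy=11)
    p=fitb.fit(ims,[517,175,.22],cams,nb=1,w=2.5,verbose=True);print(cams,p.round(2),np.degrees(p[2]).round(1))
```

```text
foot [[566.7, 200.8, 4.0], [551.7, 130.8, 4.0], [465.8, 150.1, 4.0], [481.3, 219.3, 4.0]] [516.4 175.3   4. ]
foot yaw -12.43 87.30711022262818 71.58051319286962
[516.01428217 175.92776742 127.        ]
top board 0 edge 0 n 17 med 0.11
top board 0 edge 1 n 4 med -0.52
top board 0 edge 2 n 10 med 0.12
top board 0 edge 3 n 18 med -0.06
['top'] [5.1682e+02 1.7366e+02 3.9000e-01] 22.4
scene board 0 edge 0 n 20 med 0.01
scene board 0 edge 1 n 13 med -0.06
scene board 0 edge 2 n 14 med 0.22
scene board 0 edge 3 n 15 med -0.14
['scene'] [5.1940e+02 1.8012e+02 6.0000e-02] 3.6
top board 0 edge 0 n 21 med 0.32
top board 0 edge 1 n 12 med -0.57
top board 0 edge 2 n 24 med 0.13
top board 0 edge 3 n 24 med 0.01
scene board 0 edge 0 n 21 med 0.06
scene board 0 edge 1 n 24 med -0.08
scene board 0 edge 2 n 16 med 0.16
scene board 0 edge 3 n 17 med -0.7
['top', 'scene'] [ 5.1708e+02  1.7806e+02 -2.2000e-01] -12.3
```

Run:
```python
from h import *
import fitb
ims={n:cv2.imread(f"pics/{n}0.png").astype(np.float32) for n in("top","scene")}
fitb.segs=lambda p,nb: fitb.board(p[:2],p[2],0,z=127,hx=20,hy=11)
for cams in(["top"],["scene"],["top","scene"]):
    p=fitb.fit(ims,[516,176,-.22],cams,nb=1,w=2,verbose=False);print(cams,p.round(2),np.degrees(p[2]).round(1))
s=sense(); m=R.from_quat(s["tool_rot"]).as_matrix(); print(m.round(3)); print(s["joint_positions"].round(3))
```

```text
['top'] [ 5.1674e+02  1.7777e+02 -2.3000e-01] -13.1
['scene'] [ 5.1987e+02  1.7728e+02 -2.7000e-01] -15.4
['top', 'scene'] [ 5.1695e+02  1.7794e+02 -2.4000e-01] -13.6
[[ 0.938  0.347 -0.   ]
 [ 0.347 -0.938  0.   ]
 [ 0.    -0.    -1.   ]]
[-1.249  0.379  1.734  0.     1.029 -0.033]
```

```bash
cat > want.py <<'E'
import sys
from h import *
# want.py x y z yaw_deg : remaining shift along tool axes (cm) and turn (deg)
x,y,z,yaw=map(float,sys.argv[1:5])
s=sense();m=R.from_quat(s["tool_rot"]).as_matrix()
d=m.T@(np.array([x,y,z])-s["position"])/10
ya=np.radians(yaw);T=np.array([[np.cos(ya),np.sin(ya),0],[np.sin(ya),-np.cos(ya),0],[0,0,-1]])
w=np.degrees(R.from_matrix(m.T@T).as_rotvec())
print("t",round(s["t"],2),"pos",s["position"].round(1),"yaw",np.degrees(np.arctan2(m[1,0],m[0,0])).round(2),"F",s["ft_force"].round(1),"M",s["ft_torque"].round(2),"op",round(s["opening"]*91.2,1),"j",s["joint_positions"].round(2))
print("dx dy dz cm",d.round(3),"w",w.round(2))
E
python3 -m inch '[{"dx":3.3,"dy":-2.35},{"dx":3.3,"dy":-2.35},{"dx":3.3,"dy":-2.35},{"dx":3.3,"dy":-2.35},{"dx":3.3,"dy":-2.35},{"dx":3.3,"dy":-2.35},{"dx":3.3,"dy":-2.35},{"dx":3.3,"dy":-2.35},{"dx":3.3,"dy":-2.35},{"dx":3.3,"dy":-2.35},{"dx":3.3,"dy":-2.35},{"dx":3.3,"dy":-2.35}]' 9.1
python3 want.py 517.5 177 160 -13
```

```text
t 0.9 pos [ 243.2 -656.4  213.9] yaw 20.33 F [-0.3  0.1 -0.3] M [ 0.01 -0.03 -0.01] op 91.3 j [-1.25  0.38  1.73  0.    1.03 -0.03]
dx dy dz cm [ 54.678 -68.619   5.395] w [-0.    0.   33.33]invalid input at $[0]: expected keys dx, dy, dz, wx, wy, wz
```

```bash
python3 -m inch '[{"dx":3.3,"dy":-2.35,"dz":0,"wx":0,"wy":0,"wz":0},{"dx":3.3,"dy":-2.35,"dz":0,"wx":0,"wy":0,"wz":0},{"dx":3.3,"dy":-2.35,"dz":0,"wx":0,"wy":0,"wz":0},{"dx":3.3,"dy":-2.35,"dz":0,"wx":0,"wy":0,"wz":0},{"dx":3.3,"dy":-2.35,"dz":0,"wx":0,"wy":0,"wz":0},{"dx":3.3,"dy":-2.35,"dz":0,"wx":0,"wy":0,"wz":0},{"dx":3.3,"dy":-2.35,"dz":0,"wx":0,"wy":0,"wz":0},{"dx":3.3,"dy":-2.35,"dz":0,"wx":0,"wy":0,"wz":0},{"dx":3.3,"dy":-2.35,"dz":0,"wx":0,"wy":0,"wz":0},{"dx":3.3,"dy":-2.35,"dz":0,"wx":0,"wy":0,"wz":0},{"dx":3.3,"dy":-2.35,"dz":0,"wx":0,"wy":0,"wz":0},{"dx":3.3,"dy":-2.35,"dz":0,"wx":0,"wy":0,"wz":0}]' 9.1
python3 want.py 517.5 177 160 -13
```

```text
t: 1.9
position: [521.2, -247.7, 214.7]
tool_rot: [0.985, 0.172, 0.001, 0.003]
ft_force: [0.0, -0.4, -0.3]
opening: 0.999
t 1.9 pos [ 521.2 -247.7  214.7] yaw 19.76 F [ 0.  -0.4 -0.3] M [-0.02 -0.01 -0.04] op 91.1 j [-0.48  0.18  1.99 -0.    0.96  0.75]
dx dy dz cm [ 14.    -40.129   5.261] w [ 0.29 -0.16 32.76]
```

```bash
python3 -m inch '[{"dx":1.27,"dy":-3.65,"dz":0,"wx":0,"wy":0,"wz":0},{"dx":1.27,"dy":-3.65,"dz":0,"wx":0,"wy":0,"wz":0},{"dx":1.27,"dy":-3.65,"dz":0,"wx":0,"wy":0,"wz":0},{"dx":1.27,"dy":-3.65,"dz":0,"wx":0,"wy":0,"wz":0},{"dx":1.27,"dy":-3.65,"dz":0,"wx":0,"wy":0,"wz":0},{"dx":1.27,"dy":-3.65,"dz":0,"wx":0,"wy":0,"wz":0},{"dx":1.27,"dy":-3.65,"dz":0,"wx":0,"wy":0,"wz":0},{"dx":1.27,"dy":-3.65,"dz":0,"wx":0,"wy":0,"wz":0},{"dx":1.27,"dy":-3.65,"dz":0,"wx":0,"wy":0,"wz":0},{"dx":1.27,"dy":-3.65,"dz":0,"wx":0,"wy":0,"wz":0},{"dx":1.27,"dy":-3.65,"dz":0,"wx":0,"wy":0,"wz":0}]' 9.1
python3 want.py 517.5 177 160 -13
python3 -m inch '[{"dx":0,"dy":0,"dz":0,"wx":0,"wy":0,"wz":6.5},{"dx":0,"dy":0,"dz":0,"wx":0,"wy":0,"wz":6.5},{"dx":0,"dy":0,"dz":0,"wx":0,"wy":0,"wz":6.5},{"dx":0,"dy":0,"dz":0,"wx":0,"wy":0,"wz":6.5},{"dx":0,"dy":0,"dz":0,"wx":0,"wy":0,"wz":6.5},{"dx":0,"dy":0,"dz":0,"wx":0,"wy":0,"wz":0}]' 9.1
python3 want.py 517.5 177 160 -13
```

```text
t: 2.82
position: [518.3, 197.8, 215.3]
tool_rot: [0.985, 0.172, 0.005, 0.004]
ft_force: [0.7, -0.0, -0.1]
opening: 0.997
t 2.82 pos [518.3 197.8 215.3] yaw 19.77 F [ 0.7 -0.  -0.1] M [-0.03  0.04 -0.06] op 90.9 j [ 0.33  0.15  2.03 -0.01  0.95  1.56]
dx dy dz cm [-0.829  1.879  5.538] w [ 0.35 -0.61 32.77]
t: 3.32
position: [517.5, 207.3, 216.0]
tool_rot: [0.993, -0.119, 0.006, 0.001]
ft_force: [-0.3, 0.4, 0.2]
opening: 0.995
t 3.32 pos [517.5 207.3 216. ] yaw -13.64 F [-0.3  0.4  0.2] M [0.14 0.02 0.03] op 90.8 j [ 0.34  0.15  2.03 -0.01  0.95  2.16]
dx dy dz cm [0.64  2.94  5.607] w [ 0.05 -0.75 -0.64]
```

```bash
python3 -m inch '[{"dx":0.3,"dy":1.5,"dz":2,"wx":0,"wy":-0.75,"wz":0.6},{"dx":0.3,"dy":1.5,"dz":2,"wx":0,"wy":0,"wz":0},{"dx":0,"dy":0,"dz":1.5,"wx":0,"wy":0,"wz":0},{"dx":0,"dy":0,"dz":0,"wx":0,"wy":0,"wz":0}]' 9.1
python3 want.py 517.5 177 87 -13
python3 - <<'E'
from h import *
t=capture("top");s=capture("scene")
cv2.imwrite("pics/a_t.png",cv2.resize(t[150:270,150:270],None,fx=5,fy=5,interpolation=cv2.INTER_CUBIC))
cv2.imwrite("pics/a_s.png",cv2.resize(s[100:220,230:370],None,fx=5,fy=5,interpolation=cv2.INTER_CUBIC))
E
```

```text
t: 3.65
position: [517.7, 176.3, 161.0]
tool_rot: [0.993, -0.116, 0.002, -0.001]
ft_force: [0.2, -0.4, -0.2]
opening: 0.998
t 3.65 pos [517.7 176.3 161. ] yaw -13.35 F [ 0.2 -0.4 -0.2] M [ 0.04  0.05 -0.02] op 91.0 j [ 0.29  0.21  2.07 -0.    0.85  2.09]
dx dy dz cm [-0.057 -0.055  7.401] w [-0.09 -0.18 -0.35]
```

View pics/a_s.png

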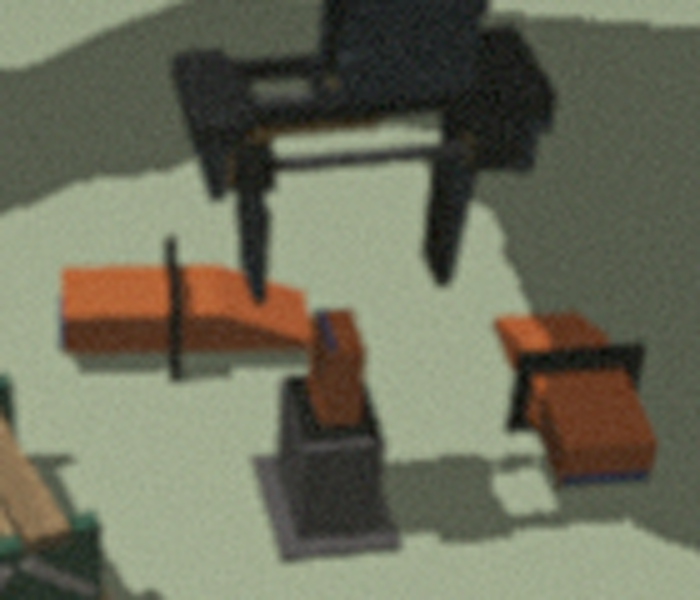

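View pics/a_t.png

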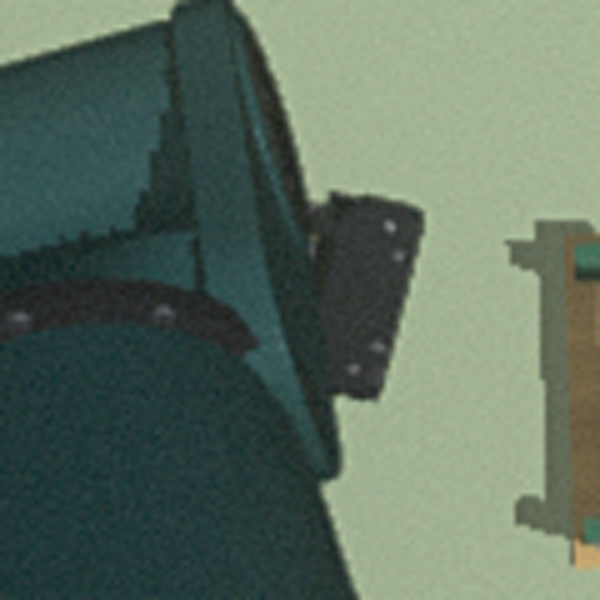

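```bash
python3 -m inch '[{"dx":-0.05,"dy":-0.05,"dz":2.5,"wx":0,"wy":-0.2,"wz":-0.3},{"dx":0,"dy":0,"dz":2.5,"wx":0,"wy":0,"wz":0},{"dx":0,"dy":0,"dz":2,"wx":0,"wy":0,"wz":0},{"dx":0,"dy":0,"dz":0.3,"wx":0,"wy":0,"wz":0},{"dx":0,"dy":0,"dz":0,"wx":0,"wy":0,"wz":0}]' 9.1
python3 want.py 517.5 177 87 -13.2
python3 -m inch '[{"dx":0,"dy":0,"dz":0,"wx":0,"wy":0,"wz":0},{"dx":0,"dy":0,"dz":0,"wx":0,"wy":0,"wz":0},{"dx":0,"dy":0,"dz":0,"wx":0,"wy":0,"wz":0},{"dx":0,"dy":0,"dz":0,"wx":0,"wy":0,"wz":0}]' 2.9 10
python3 want.py 517.5 177 87 -13.2
```

```text
t: 4.17
position: [523.9, 180.5, 95.3]
tool_rot: [0.994, -0.109, 0.006, -0.003]
ft_force: [0.3, 0.0, 0.2]
opening: 0.998
t 4.17 pos [523.9 180.5  95.3] yaw -12.57 F [0.3 0.  0.2] M [ 0.08 -0.01  0.  ] op 91.0 j [0.29 0.33 2.08 0.   0.72 2.08]
dx dy dz cm [-0.558  0.492  0.817] w [-0.46 -0.63  0.63]
t: 4.5
position: [526.4, 181.8, 100.2]
tool_rot: [0.994, -0.108, 0.008, -0.004]
ft_force: [-0.2, 0.1, -0.5]
opening: 0.738
t 4.5 pos [526.4 181.8 100.2] yaw -12.45 F [-0.2  0.1 -0.5] M [0.   0.06 0.  ] op 67.3 j [0.29 0.32 2.08 0.   0.73 2.08]
dx dy dz cm [-0.787  0.674  1.305] w [-0.62 -0.9   0.76]
```

```bash
python3 -m inch '[{"dx":-0.35,"dy":0.3,"dz":0.6,"wx":-0.3,"wy":-0.4,"wz":0.3}]' 
python3 want.py 517.5 177 87 -13.2
python3 -m inch '[{"dx":0,"dy":0,"dz":0,"wx":0,"wy":0,"wz":0}]' 
python3 want.py 517.5 177 87 -13.2
python3 -m inch '[{"dx":0,"dy":0,"dz":0,"wx":0,"wy":0,"wz":0}]' 
python3 want.py 517.5 177 87 -13.2
```

```text
t: 4.58
position: [523.8, 180.1, 95.8]
tool_rot: [0.994, -0.111, 0.006, -0.003]
ft_force: [0.6, 0.2, -0.2]
opening: 0.665
t 4.58 pos [523.8 180.1  95.8] yaw -12.74 F [ 0.6  0.2 -0.2] M [ 0.07 -0.    0.02] op 60.7 j [0.29 0.32 2.08 0.   0.72 2.08]
dx dy dz cm [-0.556  0.45   0.868] w [-0.41 -0.66  0.46]
t: 4.67
position: [522.9, 179.8, 95.2]
tool_rot: [0.994, -0.111, 0.005, -0.003]
ft_force: [-0.5, -0.0, -0.3]
opening: 0.592
t 4.67 pos [522.9 179.8  95.2] yaw -12.76 F [-0.5 -0.  -0.3] M [ 0.03  0.07 -0.03] op 54.0 j [0.29 0.32 2.08 0.   0.72 2.08]
dx dy dz cm [-0.477  0.393  0.812] w [-0.36 -0.59  0.44]
t: 4.75
position: [523.0, 179.7, 95.4]
tool_rot: [0.994, -0.111, 0.006, -0.003]
ft_force: [0.0, 0.3, 1.3]
opening: 0.515
t 4.75 pos [523.  179.7  95.4] yaw -12.77 F [0.  0.3 1.3] M [0.04 0.02 0.02] op 46.9 j [0.29 0.32 2.08 0.   0.72 2.08]
dx dy dz cm [-0.487  0.393  0.828] w [-0.37 -0.6   0.43]
```

```bash
python3 -m inch '[{"dx":-0.3,"dy":0.2,"dz":0.4,"wx":-0.2,"wy":-0.3,"wz":0.2},{"dx":-0.2,"dy":0.2,"dz":0.4,"wx":-0.15,"wy":-0.3,"wz":0.2}]' 4.0
python3 want.py 517.5 177 87 -13.2
python3 -m inch '[{"dx":0,"dy":0,"dz":0,"wx":0,"wy":0,"wz":0}]' 
python3 want.py 517.5 177 87 -13.2
```

```text
t: 4.92
position: [517.4, 176.9, 87.4]
tool_rot: [0.993, -0.115, 0.0, -0.0]
ft_force: [-0.1, 0.4, -0.6]
opening: 0.44
t 4.92 pos [517.4 176.9  87.4] yaw -13.19 F [-0.1  0.4 -0.6] M [ 0.01  0.07 -0.01] op 40.2 j [0.29 0.33 2.09 0.   0.72 2.09]
dx dy dz cm [ 0.012 -0.01   0.037] w [-0.02 -0.02  0.01]
t: 5.0
position: [516.5, 176.6, 86.5]
tool_rot: [0.993, -0.115, -0.001, 0.0]
ft_force: [-0.1, -0.1, 0.2]
opening: 0.442
t 5.0 pos [516.5 176.6  86.5] yaw -13.21 F [-0.1 -0.1  0.2] M [ 0.02  0.07 -0.01] op 40.3 j [0.29 0.33 2.09 0.   0.72 2.09]
dx dy dz cm [ 0.085 -0.063 -0.05 ] w [ 0.03  0.07 -0.01]
```

Settled within 1 mm. I'll check how the fingers sit around the handle, then close.

```bash
python3 - <<'E'
from h import *
s=capture("scene")
cv2.imwrite("pics/b_s.png",cv2.resize(s[130:220,250:350],None,fx=6,fy=6,interpolation=cv2.INTER_CUBIC))
E
python3 -m inch '[{"dx":0,"dy":0,"dz":0,"wx":0,"wy":0,"wz":0},{"dx":0,"dy":0,"dz":0,"wx":0,"wy":0,"wz":0},{"dx":0,"dy":0,"dz":0,"wx":0,"wy":0,"wz":0},{"dx":0,"dy":0,"dz":0,"wx":0,"wy":0,"wz":0}]' 1.0 8
python3 want.py 517.5 177 87 -13.2
```

```text
t: 5.38
position: [516.8, 176.6, 86.5]
tool_rot: [0.993, -0.115, -0.001, 0.0]
ft_force: [-0.1, 0.2, -0.7]
opening: 0.24
t 5.38 pos [516.8 176.6  86.5] yaw -13.2 F [-0.1  0.2 -0.7] M [0.06 0.01 0.05] op 21.9 j [0.29 0.33 2.09 0.   0.72 2.09]
dx dy dz cm [ 0.062 -0.051 -0.046] w [ 0.03  0.06 -0.  ]
```

View pics/b_s.png

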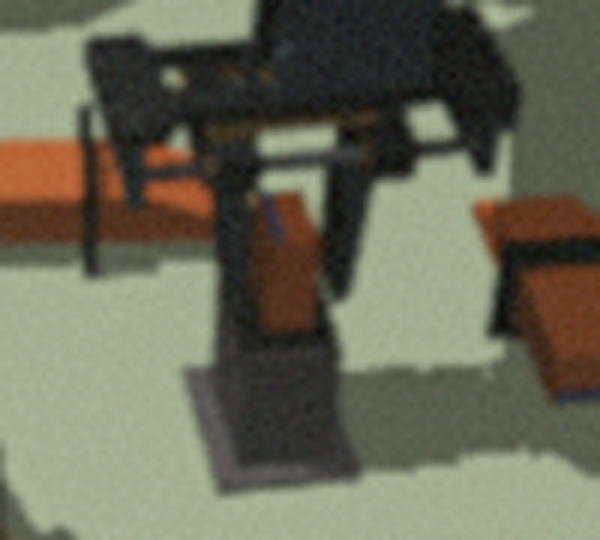

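The gripper has closed on the handle at 21.9 mm, which matches the 22 mm thickness. I'll raise the grip force and lift.

```bash
python3 -m inch '[{"dx":0,"dy":0,"dz":0,"wx":0,"wy":0,"wz":0},{"dx":0,"dy":0,"dz":0,"wx":0,"wy":0,"wz":0},{"dx":0,"dy":0,"dz":0,"wx":0,"wy":0,"wz":0}]' 1.0 45
python3 want.py 516.8 176.6 180 -13.2
python3 -m inch '[{"dx":0,"dy":0,"dz":-0.5,"wx":0,"wy":0,"wz":0},{"dx":0,"dy":0,"dz":-1,"wx":0,"wy":0,"wz":0},{"dx":0,"dy":0,"dz":-1.5,"wx":0,"wy":0,"wz":0},{"dx":0,"dy":0,"dz":-1.5,"wx":0,"wy":0,"wz":0},{"dx":0,"dy":0,"dz":-1.5,"wx":0,"wy":0,"wz":0}]'
python3 want.py 516.8 176.6 185 -13.2
```

```text
t: 5.63
position: [516.7, 176.7, 86.5]
tool_rot: [0.993, -0.115, -0.001, 0.0]
ft_force: [0.5, -0.3, -2.0]
opening: 0.239
t 5.63 pos [516.7 176.7  86.5] yaw -13.2 F [ 0.5 -0.3 -2. ] M [ 0.01  0.07 -0.03] op 21.8 j [0.29 0.33 2.09 0.   0.72 2.09]
dx dy dz cm [-3.000e-03  1.000e-02 -9.346e+00] w [0.03 0.06 0.  ]
t: 6.05
position: [514.9, 176.2, 148.2]
tool_rot: [0.993, -0.115, -0.003, 0.001]
ft_force: [0.3, 0.3, -0.7]
opening: 0.24
t 6.05 pos [514.9 176.2 148.2] yaw -13.2 F [ 0.3  0.3 -0.7] M [ 0.02 -0.03 -0.03] op 21.9 j [0.29 0.23 2.08 0.   0.84 2.09]
dx dy dz cm [ 0.151 -0.075 -3.681] w [0.18 0.33 0.  ]
```

```bash
python3 -m inch '[{"dx":0.1,"dy":-0.05,"dz":-1.8,"wx":0.2,"wy":0.3,"wz":0},{"dx":0,"dy":0.5,"dz":-1.8,"wx":0,"wy":0,"wz":0},{"dx":0.4,"dy":3,"dz":0,"wx":0,"wy":0,"wz":0},{"dx":0.4,"dy":3,"dz":0,"wx":0,"wy":0,"wz":0},{"dx":0.4,"dy":3,"dz":0,"wx":0,"wy":0,"wz":0},{"dx":0.4,"dy":3,"dz":0,"wx":0,"wy":0,"wz":0},{"dx":0.4,"dy":3,"dz":0,"wx":0,"wy":0,"wz":0},{"dx":0.4,"dy":3,"dz":0,"wx":0,"wy":0,"wz":0},{"dx":0.4,"dy":3,"dz":0,"wx":0,"wy":0,"wz":-4},{"dx":0.4,"dy":2,"dz":0,"wx":0,"wy":0,"wz":-4},{"dx":0,"dy":1.5,"dz":0,"wx":0,"wy":0,"wz":-4},{"dx":0,"dy":0.5,"dz":0,"wx":0,"wy":0,"wz":-3.3}]'
python3 want.py 483.7 -118.8 170 2.1
```

```text
t: 7.05
position: [495.9, -88.9, 202.2]
tool_rot: [1.0, 0.025, 0.009, -0.001]
ft_force: [-0.1, -0.2, -1.1]
opening: 0.235
t 7.05 pos [495.9 -88.9 202.2] yaw 2.88 F [-0.1 -0.2 -1.1] M [0.08 0.07 0.  ] op 21.5 j [-0.23  0.08  2.14  0.01  0.91  1.29]
dx dy dz cm [-1.423  2.926  3.191] w [-0.06 -1.01  0.78]
```

```bash
python3 -m inch '[{"dx":-0.7,"dy":1.4,"dz":1.0,"wx":0,"wy":-0.8,"wz":0.7},{"dx":-0.6,"dy":1.2,"dz":1.0,"wx":0,"wy":-0.2,"wz":0.1},{"dx":0,"dy":0,"dz":0.5,"wx":0,"wy":0,"wz":0},{"dx":0,"dy":0,"dz":0,"wx":0,"wy":0,"wz":0}]'
python3 want.py 483.7 -118.8 170 2.1
```

```text
t: 7.38
position: [484.8, -118.6, 180.4]
tool_rot: [1.0, 0.019, 0.002, 0.0]
ft_force: [-0.0, -0.2, -1.4]
opening: 0.241
t 7.38 pos [ 484.8 -118.6  180.4] yaw 2.14 F [-0.  -0.2 -1.4] M [ 0.05 -0.03 -0.01] op 22.0 j [-0.29  0.11  2.16  0.    0.88  1.25]
dx dy dz cm [-0.111  0.018  1.043] w [ 0.02 -0.24  0.04]
```

Run:
```python
from h import *
s=capture("scene");t=capture("top")
cv2.imwrite("pics/d_s.png",cv2.resize(s[110:250,150:290],None,fx=4.2,fy=4.2,interpolation=cv2.INTER_CUBIC))
cv2.imwrite("pics/d_t.png",cv2.resize(t[160:280,240:360],None,fx=4.5,fy=4.5,interpolation=cv2.INTER_CUBIC))
```

```text
(no output)
```

View pics/d_s.png

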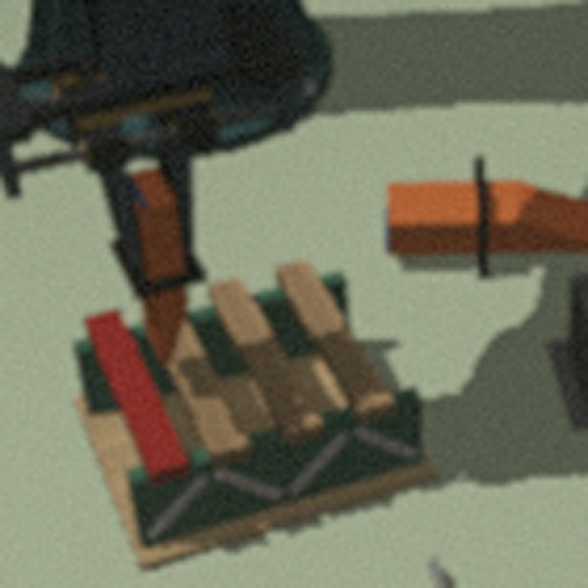

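View pics/d_t.png

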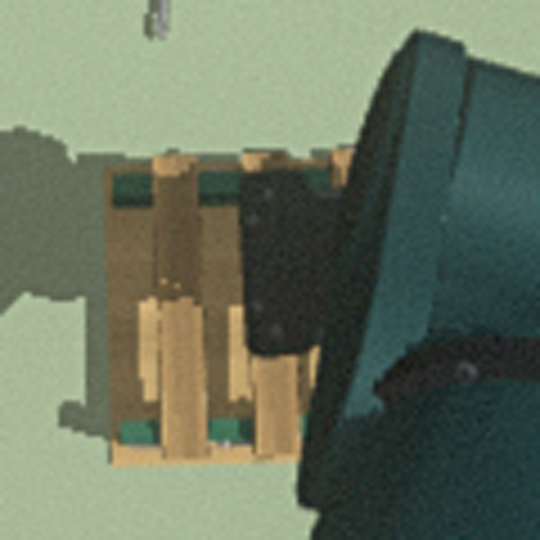

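```bash
python3 -m inch '[{"dx":-0.1,"dy":0,"dz":1,"wx":0,"wy":-0.2,"wz":0},{"dx":0,"dy":0,"dz":0.8,"wx":0,"wy":0,"wz":0},{"dx":0,"dy":0,"dz":0.4,"wx":0,"wy":0,"wz":0},{"dx":0,"dy":0,"dz":0,"wx":0,"wy":0,"wz":0}]'
python3 want.py 483.7 -118.8 143 2.1
python3 - <<'E'
from h import *
s=capture("scene")
cv2.imwrite("pics/e_s.png",cv2.resize(s[140:230,155:255],None,fx=6,fy=6,interpolation=cv2.INTER_CUBIC))
E
```

```text
t: 7.82
position: [485.5, -116.6, 158.5]
tool_rot: [1.0, 0.02, 0.002, 0.001]
ft_force: [0.1, 0.1, -1.6]
opening: 0.243
t 7.82 pos [ 485.5 -116.6  158.5] yaw 2.32 F [ 0.1  0.1 -1.6] M [0.01 0.07 0.04] op 22.1 j [-0.28  0.14  2.16 -0.    0.83  1.25]
dx dy dz cm [-0.195  0.212  1.546] w [ 0.07 -0.2   0.22]
```

View pics/e_s.png

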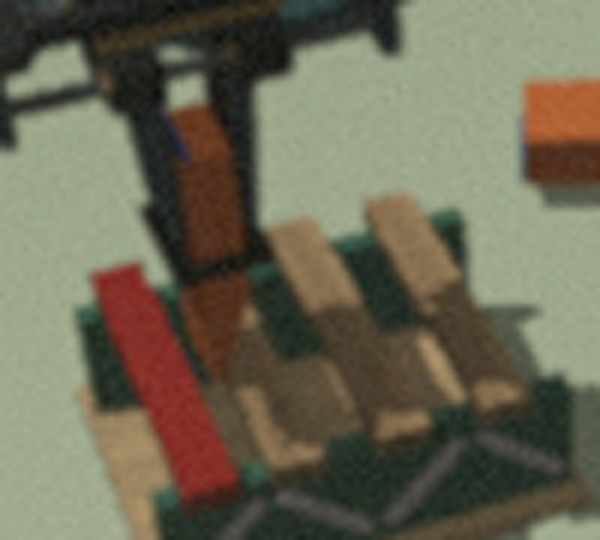

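```bash
python3 -m inch '[{"dx":-0.2,"dy":0.22,"dz":0.3,"wx":0.05,"wy":-0.2,"wz":0.2},{"dx":0,"dy":0.03,"dz":0.5,"wx":0,"wy":0,"wz":0},{"dx":0,"dy":0,"dz":0.5,"wx":0,"wy":0,"wz":0},{"dx":0,"dy":0,"dz":0.2,"wx":0,"wy":0,"wz":0},{"dx":0,"dy":0,"dz":0,"wx":0,"wy":0,"wz":0}]'
python3 want.py 483.7 -118.8 143 2.1
```

```text
t: 8.28
position: [483.7, -119.3, 142.3]
tool_rot: [1.0, 0.018, -0.0, 0.0]
ft_force: [0.5, -0.6, -1.4]
opening: 0.24
t 8.28 pos [ 483.7 -119.3  142.3] yaw 2.11 F [ 0.5 -0.6 -1.4] M [ 0.04  0.04 -0.  ] op 21.9 j [-0.29  0.17  2.17 -0.    0.8   1.25]
dx dy dz cm [-0.001 -0.048 -0.066] w [0.01 0.01 0.01]
```

```bash
Z='"dz":0,"wx":0,"wy":0,"wz":0'; python3 -m inch '[{"dx":0,"dy":0.06,"dz":0,"wx":0,"wy":0,"wz":0},{"dx":0,"dy":0.06,"dz":0,"wx":0,"wy":0,"wz":0},{"dx":0,"dy":0.03,"dz":0,"wx":0,"wy":0,"wz":0}]'
python3 want.py 483.7 -121.8 143 2.1
python3 -m inch '[{"dx":0,"dy":0.05,"dz":0,"wx":0,"wy":0,"wz":0},{"dx":0,"dy":0.05,"dz":0,"wx":0,"wy":0,"wz":0}]'
python3 want.py 483.7 -121.8 143 2.1
```

```text
t: 8.53
position: [483.8, -120.9, 142.2]
tool_rot: [1.0, 0.018, -0.0, 0.0]
ft_force: [0.2, 0.9, -1.3]
opening: 0.24
t 8.53 pos [ 483.8 -120.9  142.2] yaw 2.11 F [ 0.2  0.9 -1.3] M [ 0.04 -0.02 -0.01] op 21.9 j [-0.29  0.17  2.17 -0.    0.8   1.24]
dx dy dz cm [-0.01   0.088 -0.079] w [0.01 0.02 0.01]
t: 8.7
position: [484.0, -122.1, 142.5]
tool_rot: [1.0, 0.018, 0.0, 0.0]
ft_force: [0.1, 0.8, -0.6]
opening: 0.239
t 8.7 pos [ 484.  -122.1  142.5] yaw 2.11 F [ 0.1  0.8 -0.6] M [0.03 0.05 0.01] op 21.8 j [-0.29  0.17  2.17 -0.    0.8   1.24]
dx dy dz cm [-0.028 -0.029 -0.049] w [ 0.02 -0.    0.01]
```

```bash
python3 -m inch '[{"dx":0,"dy":0.04,"dz":0,"wx":0,"wy":0,"wz":0},{"dx":0,"dy":0.04,"dz":0,"wx":0,"wy":0,"wz":0}]'
python3 want.py 483.7 -121.8 143 2.1
python3 -m inch '[{"dx":0,"dy":0.04,"dz":0,"wx":0,"wy":0,"wz":0},{"dx":0,"dy":0.04,"dz":0,"wx":0,"wy":0,"wz":0}]'
python3 want.py 483.7 -121.8 143 2.1
```

```text
t: 8.87
position: [484.0, -122.6, 142.6]
tool_rot: [1.0, 0.018, 0.0, -0.0]
ft_force: [0.8, 7.9, -1.9]
opening: 0.243
t 8.87 pos [ 484.  -122.6  142.6] yaw 2.07 F [ 0.8  7.9 -1.9] M [ 1.71 -0.28 -0.01] op 22.1 j [-0.3   0.17  2.17  0.    0.8   1.24]
dx dy dz cm [-0.031 -0.086 -0.037] w [-0.03 -0.01 -0.03]
t: 9.03
position: [484.1, -122.7, 142.7]
tool_rot: [1.0, 0.018, 0.0, -0.001]
ft_force: [1.0, 4.7, -0.7]
opening: 0.237
t 9.03 pos [ 484.1 -122.7  142.7] yaw 2.02 F [ 1.   4.7 -0.7] M [ 1.21 -0.16  0.03] op 21.6 j [-0.3   0.17  2.17  0.    0.8   1.24]
dx dy dz cm [-0.036 -0.09  -0.035] w [-0.13 -0.02 -0.08]
```

```bash
python3 -m inch '[{"dx":0,"dy":-0.02,"dz":0.1,"wx":0.1,"wy":0,"wz":0.05},{"dx":-0.03,"dy":0,"dz":0.2,"wx":0,"wy":0,"wz":0},{"dx":0,"dy":0,"dz":0.25,"wx":0,"wy":0,"wz":0},{"dx":0,"dy":0,"dz":0.25,"wx":0,"wy":0,"wz":0},{"dx":0,"dy":0,"dz":0.2,"wx":0,"wy":0,"wz":0}]'
python3 want.py 483.9 -122.6 130 2.1
```

```text
t: 9.45
position: [484.1, -122.7, 132.3]
tool_rot: [1.0, 0.017, 0.001, -0.002]
ft_force: [0.6, 1.3, 0.3]
opening: 0.244
t 9.45 pos [ 484.1 -122.7  132.3] yaw 1.98 F [0.6 1.3 0.3] M [0.37 0.06 0.03] op 22.2 j [-0.3   0.19  2.17  0.01  0.78  1.24]
dx dy dz cm [-0.016 -0.009  0.226] w [-0.21 -0.07 -0.12]
```

```bash
python3 -m inch '[{"dx":0,"dy":0,"dz":0.2,"wx":-0.2,"wy":-0.05,"wz":-0.1},{"dx":0,"dy":0,"dz":0.25,"wx":0,"wy":0,"wz":0},{"dx":0,"dy":0,"dz":0.25,"wx":0,"wy":0,"wz":0},{"dx":0,"dy":0,"dz":0.25,"wx":0,"wy":0,"wz":0}]'
python3 want.py 483.9 -122.6 120 2.1
```

```text
t: 9.78
position: [484.9, -122.5, 122.9]
tool_rot: [1.0, 0.018, 0.001, -0.0]
ft_force: [-2.7, 4.0, 13.2]
opening: 0.239
t 9.78 pos [ 484.9 -122.5  122.9] yaw 2.05 F [-2.7  4.  13.2] M [ 1.08  0.58 -0.03] op 21.8 j [-0.29  0.21  2.17  0.    0.76  1.24]
dx dy dz cm [-0.102  0.005  0.285] w [-0.01 -0.07 -0.05]
```

```bash
python3 -m inch '[{"dx":-0.03,"dy":-0.03,"dz":0.25,"wx":0,"wy":-0.05,"wz":-0.05},{"dx":-0.02,"dy":-0.03,"dz":0.25,"wx":0,"wy":0,"wz":0},{"dx":0,"dy":-0.03,"dz":0.25,"wx":0,"wy":0,"wz":0}]'
python3 want.py 483.9 -122.6 110 2.1
```

```text
t: 10.03
position: [486.2, -122.3, 116.5]
tool_rot: [1.0, 0.019, 0.001, 0.001]
ft_force: [-2.6, 0.4, 8.8]
opening: 0.239
t 10.03 pos [ 486.2 -122.3  116.5] yaw 2.13 F [-2.6  0.4  8.8] M [ 0.26  0.61 -0.07] op 21.8 j [-0.29  0.22  2.17 -0.    0.75  1.24]
dx dy dz cm [-0.231  0.02   0.653] w [ 0.08 -0.17  0.02]
```

```bash
python3 -m inch '[{"dx":-0.08,"dy":-0.02,"dz":0.25,"wx":0,"wy":-0.1,"wz":0},{"dx":-0.08,"dy":-0.02,"dz":0.25,"wx":0,"wy":0,"wz":0},{"dx":-0.08,"dy":-0.02,"dz":0.25,"wx":0,"wy":0,"wz":0}]'
python3 want.py 483.9 -122.6 110 2.1
python3 -m inch '[{"dx":-0.08,"dy":-0.02,"dz":0.25,"wx":0,"wy":-0.1,"wz":0},{"dx":-0.08,"dy":-0.02,"dz":0.25,"wx":0,"wy":0,"wz":0},{"dx":-0.08,"dy":-0.02,"dz":0.25,"wx":0,"wy":0,"wz":0}]'
python3 want.py 483.9 -122.6 95 2.1
```

```text
t: 10.28
position: [486.4, -122.3, 110.6]
tool_rot: [1.0, 0.018, 0.003, 0.001]
ft_force: [-0.7, 3.0, 10.4]
opening: 0.239
t 10.28 pos [ 486.4 -122.3  110.6] yaw 2.1 F [-0.7  3.  10.4] M [0.74 0.17 0.  ] op 21.8 j [-0.29  0.23  2.18 -0.    0.73  1.24]
dx dy dz cm [-0.254  0.021  0.06 ] w [ 0.15 -0.32 -0.  ]
t: 10.53
position: [486.5, -122.3, 104.3]
tool_rot: [1.0, 0.018, 0.004, 0.002]
ft_force: [-0.1, 2.6, 7.7]
opening: 0.24
t 10.53 pos [ 486.5 -122.3  104.3] yaw 2.08 F [-0.1  2.6  7.7] M [ 0.55 -0.02 -0.03] op 21.9 j [-0.29  0.24  2.18 -0.    0.71  1.24]
dx dy dz cm [-0.265  0.019  0.932] w [ 0.22 -0.47 -0.02]
```

```bash
python3 -m inch '[{"dx":-0.08,"dy":-0.02,"dz":0.25,"wx":0.08,"wy":-0.25,"wz":0},{"dx":-0.08,"dy":-0.02,"dz":0.25,"wx":0.08,"wy":-0.25,"wz":0},{"dx":-0.05,"dy":-0.02,"dz":0.25,"wx":0,"wy":-0.1,"wz":0}]'
python3 want.py 483.9 -122.6 91.5 2.1
python3 -m inch '[{"dx":-0.05,"dy":-0.02,"dz":0.2,"wx":0.1,"wy":-0.15,"wz":0},{"dx":-0.05,"dy":-0.02,"dz":0.2,"wx":0.05,"wy":-0.1,"wz":0}]'
python3 want.py 483.9 -122.6 91.5 2.1
```

```text
t: 10.78
position: [486.4, -122.3, 97.6]
tool_rot: [1.0, 0.018, 0.001, 0.001]
ft_force: [-0.3, 1.6, 4.7]
opening: 0.238
t 10.78 pos [ 486.4 -122.3   97.6] yaw 2.08 F [-0.3  1.6  4.7] M [ 0.53  0.13 -0.11] op 21.7 j [-0.29  0.25  2.18 -0.    0.71  1.24]
dx dy dz cm [-0.252  0.015  0.61 ] w [ 0.14 -0.08 -0.02]
t: 10.95
position: [486.5, -122.3, 93.8]
tool_rot: [1.0, 0.018, -0.001, 0.0]
ft_force: [-0.2, 1.1, 3.6]
opening: 0.241
t 10.95 pos [ 486.5 -122.3   93.8] yaw 2.09 F [-0.2  1.1  3.6] M [ 0.3   0.02 -0.08] op 22.0 j [-0.29  0.26  2.18 -0.    0.7   1.24]
dx dy dz cm [-0.258  0.017  0.234] w [ 0.04  0.07 -0.01]
```

```bash
python3 -m inch '[{"dx":0,"dy":0,"dz":0.15,"wx":0.05,"wy":0,"wz":0},{"dx":0,"dy":0,"dz":0.08,"wx":0,"wy":0,"wz":0},{"dx":0,"dy":0.01,"dz":0,"wx":0,"wy":0,"wz":0},{"dx":0,"dy":0.01,"dz":0,"wx":0,"wy":0,"wz":0}]'
python3 want.py 483.9 -122.6 91.5 2.1
python3 - <<'E'
from h import *
s=capture("scene")
cv2.imwrite("pics/g_s.png",cv2.resize(s[140:240,160:270],None,fx=5.5,fy=5.5,interpolation=cv2.INTER_CUBIC))
E
```

```text
t: 11.28
position: [486.7, -122.4, 91.1]
tool_rot: [1.0, 0.018, -0.001, -0.0]
ft_force: [-0.8, 3.9, 4.2]
opening: 0.237
t 11.28 pos [ 486.7 -122.4   91.1] yaw 2.07 F [-0.8  3.9  4.2] M [ 0.87  0.09 -0.04] op 21.6 j [-0.29  0.27  2.18  0.    0.7   1.24]
dx dy dz cm [-0.283  0.012 -0.036] w [-0.02  0.07 -0.03]
```

View pics/g_s.png

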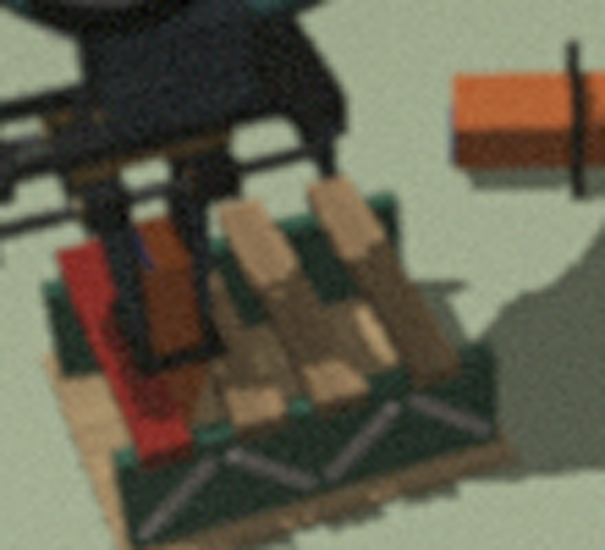

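```bash
python3 -m inch '[{"dx":0,"dy":0.01,"dz":0,"wx":0,"wy":0,"wz":0},{"dx":0,"dy":0.01,"dz":0,"wx":0,"wy":0,"wz":0},{"dx":0,"dy":0.01,"dz":0,"wx":0,"wy":0,"wz":0},{"dx":0,"dy":0.01,"dz":0,"wx":0,"wy":0,"wz":0},{"dx":0,"dy":0.01,"dz":0,"wx":0,"wy":0,"wz":0}]'
python3 want.py 483.9 -122.6 91.5 2.1
```

```text
t: 11.75
position: [486.7, -122.4, 91.1]
tool_rot: [1.0, 0.018, -0.0, -0.001]
ft_force: [0.2, 5.5, 2.0]
opening: 0.235
t 11.75 pos [ 486.7 -122.4   91.1] yaw 2.06 F [0.2 5.5 2. ] M [ 1.04 -0.1  -0.04] op 21.5 j [-0.29  0.27  2.18  0.    0.7   1.24]
dx dy dz cm [-0.281  0.008 -0.037] w [-0.06  0.05 -0.04]
```

```bash
python3 -m inch '[{"dx":0.03,"dy":0,"dz":-0.2,"wx":0,"wy":0,"wz":0},{"dx":0.03,"dy":0.005,"dz":-0.25,"wx":0,"wy":0.1,"wz":0},{"dx":0.03,"dy":0.005,"dz":-0.25,"wx":0,"wy":0.1,"wz":0}]'
python3 want.py 486.7 -122.4 91.5 2.1
python3 -m inch '[{"dx":0.05,"dy":0.005,"dz":-0.3,"wx":0,"wy":0.1,"wz":0},{"dx":0.05,"dy":0.005,"dz":-0.3,"wx":0,"wy":0.1,"wz":0},{"dx":0.05,"dy":0.005,"dz":-0.3,"wx":0,"wy":0.1,"wz":0},{"dx":0.05,"dy":0.005,"dz":-0.3,"wx":0,"wy":0.1,"wz":0}]'
python3 want.py 486.7 -122.4 145 2.1
```

```text
t: 12.0
position: [486.1, -122.4, 97.0]
tool_rot: [1.0, 0.018, -0.0, -0.001]
ft_force: [0.4, 1.2, -7.2]
opening: 0.243
t 12.0 pos [ 486.1 -122.4   97. ] yaw 2.09 F [ 0.4  1.2 -7.2] M [ 0.2  -0.1  -0.09] op 22.2 j [-0.29  0.26  2.18  0.    0.71  1.24]
dx dy dz cm [0.063 0.001 0.548] w [-0.07  0.01 -0.01]
t: 12.33
position: [487.0, -122.5, 109.6]
tool_rot: [1.0, 0.018, 0.003, -0.001]
ft_force: [-0.5, 2.1, -2.3]
opening: 0.24
t 12.33 pos [ 487.  -122.5  109.6] yaw 2.08 F [-0.5  2.1 -2.3] M [ 0.73  0.09 -0.04] op 21.8 j [-0.29  0.23  2.18  0.01  0.73  1.24]
dx dy dz cm [-0.011 -0.014 -3.537] w [-0.11 -0.3  -0.02]
```

```bash
python3 -m inch '[{"dx":0,"dy":0,"dz":-0.6,"wx":0,"wy":-0.2,"wz":0},{"dx":0,"dy":-0.05,"dz":-0.8,"wx":0,"wy":0,"wz":0},{"dx":0,"dy":-0.1,"dz":-1,"wx":0,"wy":0,"wz":0},{"dx":0,"dy":-0.1,"dz":-1,"wx":0,"wy":0,"wz":0},{"dx":0,"dy":-0.1,"dz":-1,"wx":0,"wy":0,"wz":0},{"dx":0,"dy":0,"dz":-0.8,"wx":0,"wy":0,"wz":0},{"dx":0,"dy":0,"dz":-0.2,"wx":0,"wy":0,"wz":0}]'
python3 want.py 483.7 -72.4 165 2.1
```

```text
t: 12.92
position: [488.8, -119.6, 172.3]
tool_rot: [1.0, 0.019, 0.003, 0.0]
ft_force: [1.5, 0.0, -0.8]
opening: 0.237
t 12.92 pos [ 488.8 -119.6  172.3] yaw 2.13 F [ 1.5  0.  -0.8] M [ 0.05 -0.01  0.05] op 21.6 j [-0.29  0.12  2.15  0.    0.86  1.25]
dx dy dz cm [-0.34  -4.735  0.725] w [ 0.04 -0.38  0.03]
```

```bash
python3 -m inch '[{"dx":-0.1,"dy":-1.2,"dz":0,"wx":0,"wy":-0.3,"wz":0},{"dx":-0.1,"dy":-1.2,"dz":0,"wx":0,"wy":-0.1,"wz":0},{"dx":-0.1,"dy":-1.2,"dz":0,"wx":0,"wy":0,"wz":0},{"dx":0,"dy":-0.9,"dz":0.3,"wx":0,"wy":0,"wz":0},{"dx":0,"dy":-0.2,"dz":0.3,"wx":0,"wy":0,"wz":0},{"dx":0,"dy":0,"dz":0,"wx":0,"wy":0,"wz":0}]'
python3 want.py 483.7 -72.4 160 2.1
python3 - <<'E'
from h import *
s=capture("scene")
cv2.imwrite("pics/h_s.png",cv2.resize(s[140:240,160:270],None,fx=5.5,fy=5.5,interpolation=cv2.INTER_CUBIC))
E
```

```text
t: 13.42
position: [483.1, -67.6, 166.1]
tool_rot: [1.0, 0.019, -0.0, 0.001]
ft_force: [-0.4, -0.2, -0.4]
opening: 0.241
t 13.42 pos [483.1 -67.6 166.1] yaw 2.13 F [-0.4 -0.2 -0.4] M [ 0.09  0.04 -0.01] op 21.9 j [-0.19  0.11  2.18 -0.    0.85  1.35]
dx dy dz cm [0.043 0.485 0.606] w [0.06 0.04 0.03]
```

View pics/h_s.png

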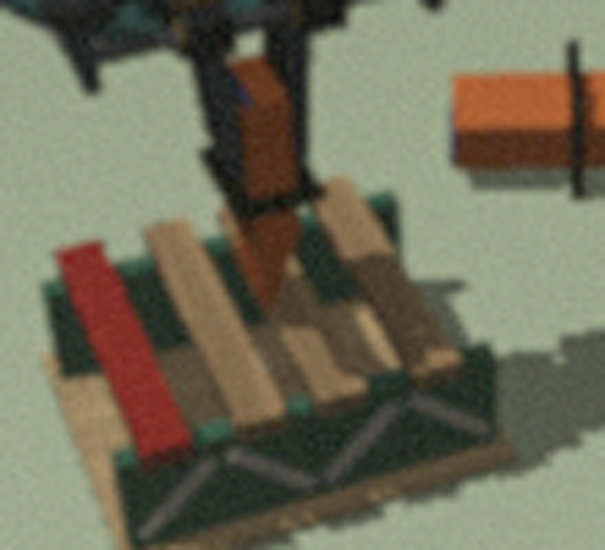

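```bash
python3 -m inch '[{"dx":0,"dy":0.25,"dz":0.3,"wx":0,"wy":0,"wz":0},{"dx":0,"dy":0.2,"dz":0.3,"wx":0,"wy":0,"wz":0},{"dx":0,"dy":0.05,"dz":0,"wx":0,"wy":0,"wz":0},{"dx":0,"dy":0,"dz":0,"wx":0,"wy":0,"wz":0}]'
python3 want.py 483.7 -72.4 143 2.1
python3 - <<'E'
from h import *
import fitb
s=capture("scene"); cv2.imwrite("pics/k.png",s)
p=fitb.fit({"scene":s.astype(np.float32)},[485.9,-145.1,.0375,46,85.5,133.7],["scene"],which={"scene":[0,1,2,3,4,5,7,12,13,15]},w=2.5,verbose=False);print(p.round(2),np.degrees(p[2]))
E
```

```text
t: 13.8
position: [483.2, -74.0, 158.9]
tool_rot: [1.0, 0.018, -0.001, 0.0]
ft_force: [-0.4, 0.0, -2.3]
opening: 0.242
t 13.8 pos [483.2 -74.  158.9] yaw 2.11 F [-0.4  0.  -2.3] M [ 0.06 -0.05 -0.04] op 22.1 j [-0.2   0.13  2.18 -0.    0.83  1.34]
dx dy dz cm [ 0.054 -0.157  1.589] w [0.05 0.11 0.01]
[ 4.8598e+02 -1.4499e+02  3.0000e-02  4.6030e+01  6.1907e+02  1.3244e+02] 1.9630134349453345
```

```bash
python3 -m inch '[{"dx":0.05,"dy":-0.15,"dz":0.3,"wx":0.05,"wy":0.1,"wz":0},{"dx":0,"dy":0,"dz":0.5,"wx":0,"wy":0,"wz":0},{"dx":0,"dy":0,"dz":0.5,"wx":0,"wy":0,"wz":0},{"dx":0,"dy":0,"dz":0.3,"wx":0,"wy":0,"wz":0},{"dx":0,"dy":0,"dz":0,"wx":0,"wy":0,"wz":0}]'
python3 want.py 483.7 -76.4 143 2.1
```

```text
t: 14.27
position: [483.8, -72.8, 141.3]
tool_rot: [1.0, 0.018, 0.0, 0.0]
ft_force: [-0.3, -1.2, -1.6]
opening: 0.24
t 14.27 pos [483.8 -72.8 141.3] yaw 2.05 F [-0.3 -1.2 -1.6] M [ 0.03 -0.    0.03] op 21.9 j [-0.2   0.16  2.19  0.    0.8   1.34]
dx dy dz cm [-0.023  0.355 -0.166] w [ 0.   -0.03 -0.05]
```

```bash
python3 -m inch '[{"dx":0,"dy":0.09,"dz":0,"wx":0,"wy":0,"wz":0},{"dx":0,"dy":0.09,"dz":0,"wx":0,"wy":0,"wz":0},{"dx":0,"dy":0.05,"dz":0,"wx":0,"wy":0,"wz":-0.05},{"dx":0,"dy":0,"dz":0,"wx":0,"wy":0,"wz":0}]'
python3 want.py 483.7 -76.4 143 2.1
```

```text
t: 14.6
position: [483.8, -75.3, 141.0]
tool_rot: [1.0, 0.018, -0.0, -0.0]
ft_force: [-0.6, -0.6, -1.1]
opening: 0.236
t 14.6 pos [483.8 -75.3 141. ] yaw 2.11 F [-0.6 -0.6 -1.1] M [0.06 0.06 0.02] op 21.5 j [-0.2   0.16  2.19  0.    0.8   1.33]
dx dy dz cm [-0.013  0.114 -0.198] w [-0.01  0.01  0.01]
```

```bash
python3 -m inch '[{"dx":0,"dy":0.04,"dz":0,"wx":0,"wy":0,"wz":0},{"dx":0,"dy":0.03,"dz":0,"wx":0,"wy":0,"wz":0}]'
python3 want.py 483.7 -76.4 143 2.1
python3 -m inch '[{"dx":0,"dy":0.02,"dz":0,"wx":0,"wy":0,"wz":0}]'
python3 want.py 483.7 -76.4 143 2.1
```

```text
t: 14.77
position: [484.0, -76.1, 141.3]
tool_rot: [1.0, 0.018, 0.0, 0.0]
ft_force: [-0.6, 0.8, -1.2]
opening: 0.24
t 14.77 pos [484.  -76.1 141.3] yaw 2.11 F [-0.6  0.8 -1.2] M [ 0.01  0.01 -0.  ] op 21.9 j [-0.2   0.16  2.19  0.    0.8   1.33]
dx dy dz cm [-0.03   0.032 -0.171] w [ 0.   -0.02  0.01]
t: 14.85
position: [484.1, -76.3, 141.4]
tool_rot: [1.0, 0.018, 0.0, 0.0]
ft_force: [-0.2, 0.1, -0.9]
opening: 0.242
t 14.85 pos [484.1 -76.3 141.4] yaw 2.11 F [-0.2  0.1 -0.9] M [ 0.03 -0.01 -0.  ] op 22.1 j [-0.2   0.16  2.19  0.    0.8   1.33]
dx dy dz cm [-0.038  0.006 -0.157] w [ 0.   -0.03  0.01]
```

```bash
for i in 1; do python3 -m inch '[{"dx":0,"dy":0.015,"dz":0,"wx":0,"wy":0,"wz":0}]'
python3 want.py 483.7 -76.4 143 2.1; python3 -m inch '[{"dx":0,"dy":0.015,"dz":0,"wx":0,"wy":0,"wz":0}]'
python3 want.py 483.7 -76.4 143 2.1;  done
```

```text
t: 14.93
position: [484.1, -76.5, 141.5]
tool_rot: [1.0, 0.018, 0.0, -0.0]
ft_force: [0.7, 2.6, -2.4]
opening: 0.239
t 14.93 pos [484.1 -76.5 141.5] yaw 2.1 F [ 0.7  2.6 -2.4] M [ 0.52 -0.03 -0.02] op 21.8 j [-0.2   0.16  2.19  0.    0.8   1.33]
dx dy dz cm [-0.04  -0.008 -0.151] w [-0.   -0.04  0.  ]
t: 15.02
position: [484.1, -76.5, 141.5]
tool_rot: [1.0, 0.018, 0.0, -0.0]
ft_force: [-0.1, 2.7, -2.3]
opening: 0.24
t 15.02 pos [484.1 -76.5 141.5] yaw 2.09 F [-0.1  2.7 -2.3] M [ 0.65 -0.07 -0.07] op 21.8 j [-0.2   0.16  2.19  0.    0.8   1.33]
dx dy dz cm [-0.039 -0.012 -0.15 ] w [-0.02 -0.04 -0.01]
```

```bash
python3 -m inch '[{"dx":-0.05,"dy":-0.01,"dz":0.2,"wx":0,"wy":-0.05,"wz":0},{"dx":-0.05,"dy":0,"dz":0.25,"wx":0,"wy":0,"wz":0},{"dx":-0.03,"dy":-0.005,"dz":0.25,"wx":0,"wy":0,"wz":0}]'
python3 want.py 483.7 -76.45 126 2.1
python3 -m inch '[{"dx":-0.05,"dy":0,"dz":0.25,"wx":0,"wy":-0.05,"wz":0},{"dx":-0.05,"dy":0,"dz":0.25,"wx":0,"wy":0,"wz":0}]'
python3 want.py 483.7 -76.45 126 2.1
```

```text
t: 15.27
position: [483.1, -76.4, 134.5]
tool_rot: [1.0, 0.018, 0.0, -0.0]
ft_force: [0.1, 0.2, -1.0]
opening: 0.238
t 15.27 pos [483.1 -76.4 134.5] yaw 2.1 F [ 0.1  0.2 -1. ] M [ 0.1   0.04 -0.01] op 21.7 j [-0.2   0.17  2.19  0.    0.78  1.33]
dx dy dz cm [0.059 0.003 0.847] w [-0.   -0.05 -0.  ]
t: 15.43
position: [481.9, -76.5, 128.8]
tool_rot: [1.0, 0.018, -0.0, 0.0]
ft_force: [0.0, 0.3, -1.3]
opening: 0.237
t 15.43 pos [481.9 -76.5 128.8] yaw 2.11 F [ 0.   0.3 -1.3] M [ 0.06  0.05 -0.03] op 21.6 j [-0.21  0.18  2.2  -0.    0.77  1.33]
dx dy dz cm [0.179 0.004 0.281] w [-0.    0.02  0.01]
```

```bash
python3 -m inch '[{"dx":0,"dy":0,"dz":0.2,"wx":0,"wy":0,"wz":0}]' >/dev/null; python3 want.py 483.7 -76.45 126 2.1
python3 -m inch '[{"dx":0,"dy":-0.01,"dz":0.15,"wx":0,"wy":0,"wz":0}]'  >/dev/null
python3 want.py 483.7 -76.45 126 2.1
```

```text
t 15.52 pos [481.7 -76.5 126.4] yaw 2.1 F [-0.2 -1.   5.8] M [-0.11  0.06 -0.02] op 22.0 j [-0.21  0.18  2.2  -0.    0.76  1.33]
dx dy dz cm [0.199 0.001 0.039] w [0.   0.04 0.  ]
t 15.6 pos [482.  -76.5 124.9] yaw 2.11 F [-1.7 -0.5  9.6] M [ 0.02  0.38 -0.05] op 21.9 j [-0.21  0.18  2.2  -0.    0.76  1.33]
dx dy dz cm [ 0.174 -0.003 -0.11 ] w [0.01 0.02 0.01]
```

```bash
python3 -m inch '[{"dx":0,"dy":-0.03,"dz":0.15,"wx":0,"wy":0,"wz":0}]'  >/dev/null
python3 want.py 483.7 -76.45 126 2.1
python3 -m inch '[{"dx":0,"dy":-0.03,"dz":0.15,"wx":0,"wy":0,"wz":0}]'  >/dev/null
python3 want.py 483.7 -76.45 126 2.1
```

```text
t 15.68 pos [482.3 -76.4 123.6] yaw 2.11 F [-2.1 -2.5  8.9] M [-0.5   0.56 -0.05] op 22.5 j [-0.2   0.19  2.2  -0.    0.76  1.33]
dx dy dz cm [ 0.143  0.006 -0.239] w [0.03 0.01 0.01]
t 15.77 pos [482.6 -76.4 122.4] yaw 2.12 F [-2.7 -2.1  8.2] M [-0.4   0.61 -0.03] op 21.7 j [-0.2   0.19  2.2  -0.    0.76  1.33]
dx dy dz cm [ 0.108  0.007 -0.361] w [ 0.06 -0.01  0.02]
```

```bash
python3 -m inch '[{"dx":-0.03,"dy":-0.03,"dz":0.18,"wx":0.05,"wy":0,"wz":0},{"dx":-0.03,"dy":-0.025,"dz":0.18,"wx":0.03,"wy":0,"wz":0},{"dx":-0.03,"dy":-0.025,"dz":0.18,"wx":0.03,"wy":-0.03,"wz":0}]'  >/dev/null
python3 want.py 483.7 -76.45 126 2.1
python3 -m inch '[{"dx":-0.03,"dy":-0.025,"dz":0.18,"wx":0.05,"wy":-0.05,"wz":0},{"dx":-0.03,"dy":-0.025,"dz":0.18,"wx":0.03,"wy":-0.05,"wz":0},{"dx":-0.03,"dy":-0.025,"dz":0.18,"wx":0.03,"wy":-0.05,"wz":0}]'  >/dev/null
python3 want.py 483.7 -76.45 126 2.1
```

```text
t 16.02 pos [483.3 -76.4 118.2] yaw 2.13 F [-2.6  0.2  9.2] M [-0.06  0.51 -0.08] op 21.9 j [-0.2   0.2   2.2  -0.    0.74  1.33]
dx dy dz cm [ 0.042  0.003 -0.782] w [ 0.03 -0.12  0.03]
t 16.27 pos [484.1 -76.5 114.1] yaw 2.13 F [-2.  -1.2  9.6] M [-0.11  0.46 -0.09] op 22.1 j [-0.2   0.21  2.2   0.    0.74  1.33]
dx dy dz cm [-0.037 -0.004 -1.187] w [-0.01 -0.11  0.03]
```

```bash
python3 -m inch '[{"dx":-0.04,"dy":-0.04,"dz":0.18,"wx":0,"wy":-0.05,"wz":0},{"dx":-0.04,"dy":-0.035,"dz":0.18,"wx":0,"wy":-0.05,"wz":0},{"dx":-0.04,"dy":-0.035,"dz":0.18,"wx":0,"wy":-0.05,"wz":0}]'  >/dev/null
python3 want.py 483.7 -76.45 126 2.1
python3 -m inch '[{"dx":-0.04,"dy":-0.03,"dz":0.18,"wx":0,"wy":-0.08,"wz":0.03},{"dx":-0.04,"dy":-0.03,"dz":0.18,"wx":0,"wy":-0.08,"wz":0.03}]'  >/dev/null
python3 want.py 483.7 -76.45 126 2.1
```

```text
t 16.52 pos [484.8 -76.4 110. ] yaw 2.15 F [-1.6 -2.5  6.9] M [-0.36  0.33 -0.07] op 21.7 j [-0.2   0.21  2.2  -0.    0.73  1.33]
dx dy dz cm [-0.103  0.008 -1.601] w [ 0.09 -0.13  0.05]
t 16.68 pos [485.1 -76.3 107. ] yaw 2.09 F [-0.8 -1.7  4.6] M [-0.26  0.15 -0.05] op 22.1 j [-0.2   0.22  2.2  -0.    0.72  1.33]
dx dy dz cm [-0.136  0.014 -1.896] w [ 0.14 -0.08 -0.01]
```

```bash
python3 -m inch '[{"dx":-0.04,"dy":0,"dz":0.2,"wx":0.1,"wy":-0.05,"wz":0},{"dx":-0.04,"dy":0,"dz":0.2,"wx":0.05,"wy":-0.05,"wz":0},{"dx":-0.04,"dy":0,"dz":0.2,"wx":0.05,"wy":-0.05,"wz":0}]'  >/dev/null
python3 want.py 483.7 -76.45 91.3 2.1
python3 -m inch '[{"dx":-0.04,"dy":0,"dz":0.2,"wx":0,"wy":-0.08,"wz":0},{"dx":-0.04,"dy":0,"dz":0.2,"wx":0,"wy":-0.08,"wz":0}]'  >/dev/null
python3 want.py 483.7 -76.45 91.3 2.1
```

```text
t 16.93 pos [485.2 -76.5 101.5] yaw 2.06 F [-0.   1.9  5.9] M [ 0.39 -0.06 -0.04] op 21.5 j [-0.2   0.23  2.2   0.    0.71  1.33]
dx dy dz cm [-0.146 -0.01   1.015] w [-0.05 -0.05 -0.04]
t 17.1 pos [484.8 -76.5  97.3] yaw 2.05 F [1.1 1.3 4.5] M [ 0.44 -0.16  0.01] op 21.8 j [-0.2   0.24  2.2   0.    0.71  1.33]
dx dy dz cm [-0.113 -0.011  0.602] w [-0.05  0.06 -0.05]
```

```bash
python3 -m inch '[{"dx":-0.02,"dy":-0.005,"dz":0.2,"wx":-0.03,"wy":0,"wz":-0.03},{"dx":0,"dy":-0.005,"dz":0.2,"wx":0,"wy":0,"wz":0},{"dx":0,"dy":0,"dz":0.12,"wx":0,"wy":0,"wz":0},{"dx":0,"dy":0,"dz":0,"wx":0,"wy":0,"wz":0}]'  >/dev/null
python3 want.py 483.7 -76.45 91.3 2.1
python3 -m inch '[{"dx":0,"dy":0.005,"dz":0,"wx":0,"wy":0,"wz":0},{"dx":0,"dy":0.005,"dz":0.02,"wx":0,"wy":0,"wz":0},{"dx":0,"dy":0.005,"dz":0,"wx":0,"wy":0,"wz":0},{"dx":0,"dy":0.005,"dz":0,"wx":0,"wy":0,"wz":0}]'  >/dev/null
python3 want.py 483.7 -76.45 91.3 2.1
```

```text
t 17.43 pos [484.6 -76.5  91.1] yaw 2.09 F [1.5 0.4 3.3] M [ 0.2  -0.12 -0.14] op 21.9 j [-0.2   0.25  2.2  -0.    0.69  1.33]
dx dy dz cm [-0.088 -0.005 -0.019] w [-0.01  0.07 -0.01]
t 17.77 pos [484.5 -76.5  90.8] yaw 2.07 F [0.5 1.9 1.8] M [ 0.47 -0.21 -0.07] op 22.3 j [-0.2   0.25  2.2   0.    0.69  1.33]
dx dy dz cm [-0.084 -0.007 -0.051] w [-0.03  0.08 -0.03]
```

```bash
python3 -m inch '[{"dx":0.02,"dy":0,"dz":-0.2,"wx":0,"wy":0,"wz":0},{"dx":0.03,"dy":0,"dz":-0.25,"wx":0,"wy":0.1,"wz":0},{"dx":0.03,"dy":0,"dz":-0.25,"wx":0,"wy":0.1,"wz":0}]' >/dev/null
python3 want.py 484.5 -76.5 91.5 2.1
python3 -m inch '[{"dx":0.04,"dy":0,"dz":-0.3,"wx":0,"wy":0.1,"wz":0},{"dx":0.04,"dy":0,"dz":-0.3,"wx":0,"wy":0.1,"wz":0}]' >/dev/null
python3 want.py 484.5 -76.5 91.5 2.1
python3 -m inch '[{"dx":0.04,"dy":0,"dz":-0.3,"wx":0,"wy":0.1,"wz":0},{"dx":0.04,"dy":0,"dz":-0.3,"wx":0,"wy":0.1,"wz":0}]' >/dev/null
python3 want.py 486.7 -76.5 145 2.1
```

```text
t 18.02 pos [483.8 -76.5  96.8] yaw 2.1 F [ 0.4 -1.6 -6.9] M [-0.25 -0.17 -0.09] op 21.5 j [-0.2   0.24  2.2   0.    0.7   1.33]
dx dy dz cm [0.073 0.001 0.533] w [-0.03  0.04 -0.  ]
t 18.18 pos [483.6 -76.5 102.8] yaw 2.11 F [ 0.6 -0.6 -4.6] M [-0.24  0.04 -0.08] op 21.8 j [-0.21  0.23  2.2   0.    0.71  1.33]
dx dy dz cm [0.085 0.003 1.131] w [-0.04 -0.07  0.01]
t 18.35 pos [484.2 -76.5 109.5] yaw 2.11 F [-0.2 -0.3 -1.4] M [ 0.03  0.07 -0.02] op 22.0 j [-0.21  0.21  2.2   0.    0.72  1.33]
dx dy dz cm [ 0.266  0.008 -3.548] w [-0.04 -0.26  0.01]
```

```bash
python3 -m inch '[{"dx":0,"dy":0,"dz":-0.6,"wx":0,"wy":-0.2,"wz":0},{"dx":0,"dy":-0.05,"dz":-0.8,"wx":0,"wy":0,"wz":0},{"dx":0,"dy":-0.1,"dz":-1,"wx":0,"wy":0,"wz":0},{"dx":0,"dy":-0.1,"dz":-1,"wx":0,"wy":0,"wz":0},{"dx":0,"dy":-0.1,"dz":-1,"wx":0,"wy":0,"wz":0},{"dx":0,"dy":0,"dz":-0.8,"wx":0,"wy":0,"wz":0},{"dx":0,"dy":0,"dz":-0.2,"wx":0,"wy":0,"wz":0}]' >/dev/null
python3 want.py 483 -27 165 2.1
python3 -m inch '[{"dx":-0.1,"dy":-1.2,"dz":0,"wx":0,"wy":-0.3,"wz":0},{"dx":-0.1,"dy":-1.2,"dz":0,"wx":0,"wy":-0.1,"wz":0},{"dx":-0.1,"dy":-1.1,"dz":0,"wx":0,"wy":0,"wz":0},{"dx":0,"dy":-0.6,"dz":0.3,"wx":0,"wy":0,"wz":0},{"dx":0,"dy":0,"dz":0.3,"wx":0,"wy":0,"wz":0},{"dx":0,"dy":0,"dz":0,"wx":0,"wy":0,"wz":0}]' >/dev/null
python3 want.py 483 -27 160 2.1
```

```text
t 18.93 pos [485.3 -72.6 171.6] yaw 2.13 F [-0.   0.1 -1.1] M [ 0.04 -0.   -0.05] op 21.8 j [-0.2   0.11  2.18  0.    0.86  1.34]
dx dy dz cm [-0.062 -4.567  0.663] w [-0.01 -0.25  0.03]
t 19.43 pos [480.8 -28.8 166.7] yaw 2.17 F [ 0.7 -0.6 -2.7] M [0.   0.01 0.01] op 21.9 j [-0.11  0.1   2.19 -0.    0.85  1.43]
dx dy dz cm [ 0.223 -0.169  0.674] w [0.03 0.02 0.07]
```

```bash
python3 -m inch '[{"dx":0.2,"dy":-0.17,"dz":0.3,"wx":0,"wy":0,"wz":0.07},{"dx":0,"dy":-0.05,"dz":0.3,"wx":0,"wy":0,"wz":0},{"dx":0,"dy":0,"dz":0,"wx":0,"wy":0,"wz":0}]' >/dev/null
python3 want.py 483.0 -26.5 143 2.1
python3 - <<'E'
from h import *
import fitb
s=capture("scene"); cv2.imwrite("pics/l_s.png",cv2.resize(s[140:240,160:270],None,fx=5.5,fy=5.5,interpolation=cv2.INTER_CUBIC))
p=fitb.fit({"scene":s.astype(np.float32)},[485.9,-145.1,.0375,46,92,133.7],["scene"],which={"scene":[0,1,2,3,4,5,7,8,9,11]},w=2.5,verbose=False);print(p.round(2),np.degrees(p[2]))
E
```

```text
t 19.68 pos [482.7 -26.5 159.4] yaw 2.12 F [-0.3  0.6 -1.2] M [0.02 0.05 0.02] op 21.6 j [-0.1   0.12  2.19 -0.    0.83  1.43]
dx dy dz cm [0.036 0.004 1.636] w [0.02 0.09 0.02]
[ 4.8622e+02 -1.4518e+02  4.0000e-02  4.6370e+01  9.2440e+01  1.3370e+02] 2.2742412427572605
```

View pics/l_s.png

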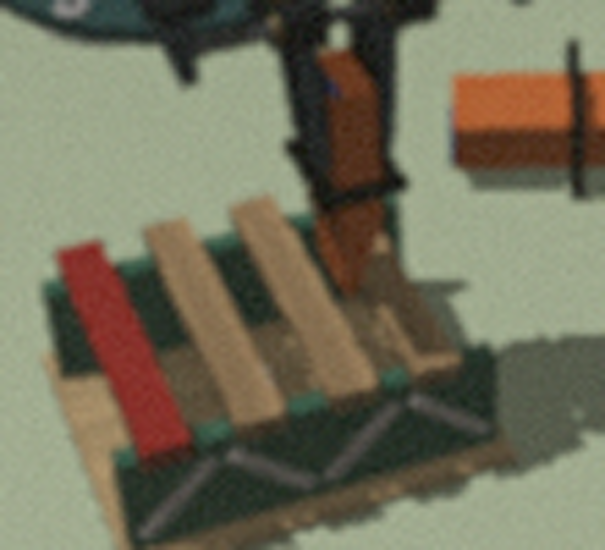

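Gaps 1 and 2 measure equal (46.4 and 92.4, both within the noise). The spacer is now over gap 3, with its nose at about (345,290). Next I'll descend.

```bash
python3 -m inch '[{"dx":0.02,"dy":0,"dz":0.3,"wx":0,"wy":0.08,"wz":0},{"dx":0,"dy":0,"dz":0.5,"wx":0,"wy":0,"wz":0},{"dx":0,"dy":0,"dz":0.5,"wx":0,"wy":0,"wz":0},{"dx":0,"dy":0,"dz":0.3,"wx":0,"wy":0,"wz":0},{"dx":0,"dy":0,"dz":0,"wx":0,"wy":0,"wz":0}]' >/dev/null
python3 want.py 483.0 -30.4 143 2.1
```

```text
t 20.15 pos [483.  -27.2 141.7] yaw 2.05 F [-0.1 -0.2 -1.3] M [-0.02  0.02  0.  ] op 21.7 j [-0.1   0.15  2.2  -0.    0.8   1.43]
dx dy dz cm [-0.009  0.316 -0.127] w [ 0.02 -0.   -0.05]
```

```bash
python3 -m inch '[{"dx":0,"dy":0.08,"dz":0,"wx":0,"wy":0,"wz":-0.05},{"dx":0,"dy":0.08,"dz":0,"wx":0,"wy":0,"wz":0},{"dx":0,"dy":0.05,"dz":0,"wx":0,"wy":0,"wz":0},{"dx":0,"dy":0,"dz":0,"wx":0,"wy":0,"wz":0}]'>/dev/null
python3 want.py 483 -30.5 143 2.1
python3 -m inch '[{"dx":0,"dy":0.03,"dz":0,"wx":0,"wy":0,"wz":0},{"dx":0,"dy":0.02,"dz":0,"wx":0,"wy":0,"wz":0}]' >/dev/null
python3 want.py 483 -30.5 143 2.1
```

```text
t 20.48 pos [483.  -29.6 141.5] yaw 2.11 F [ 0.3  1.1 -0.9] M [ 0.07  0.01 -0.06] op 21.7 j [-0.11  0.15  2.2  -0.    0.8   1.43]
dx dy dz cm [-0.004  0.088 -0.147] w [0.02 0.02 0.01]
t 20.65 pos [483.2 -30.2 141.8] yaw 2.1 F [-0.6  0.3 -1. ] M [ 0.04  0.02 -0.01] op 21.8 j [-0.11  0.15  2.2  -0.    0.8   1.42]
dx dy dz cm [-0.022  0.027 -0.119] w [ 0.03 -0.01  0.  ]
```

```bash
python3 -m inch '[{"dx":0,"dy":0.015,"dz":0,"wx":0,"wy":0,"wz":0}]' >/dev/null
python3 want.py 483 -30.5 143 2.1
python3 -m inch '[{"dx":0,"dy":0.012,"dz":0,"wx":0,"wy":0,"wz":0}]' >/dev/null
python3 want.py 483 -30.5 143 2.1
python3 -m inch '[{"dx":0,"dy":0.01,"dz":0,"wx":0,"wy":0,"wz":0}]' >/dev/null
python3 want.py 483 -30.5 143 2.1
```

```text
t 20.73 pos [483.3 -30.4 141.9] yaw 2.1 F [ 0.  -0.1 -0.6] M [0. 0. 0.] op 22.0 j [-0.11  0.15  2.2  -0.    0.8   1.42]
dx dy dz cm [-0.031  0.008 -0.105] w [ 0.03 -0.02  0.  ]
t 20.82 pos [483.3 -30.5 142. ] yaw 2.1 F [-0.5  1.3 -2.3] M [ 0.38 -0.06 -0.02] op 22.1 j [-0.11  0.15  2.2  -0.    0.8   1.42]
dx dy dz cm [-0.034 -0.003 -0.097] w [ 0.02 -0.03 -0.  ]
t 20.9 pos [483.3 -30.5 142. ] yaw 2.09 F [-0.3  1.3 -1.9] M [0.41 0.01 0.02] op 21.9 j [-0.11  0.15  2.2  -0.    0.8   1.42]
dx dy dz cm [-0.03  -0.001 -0.099] w [ 0.01 -0.03 -0.01]
```

```bash
python3 -m inch '[{"dx":-0.03,"dy":-0.005,"dz":0.2,"wx":0,"wy":-0.03,"wz":0},{"dx":-0.03,"dy":0,"dz":0.25,"wx":0,"wy":0,"wz":0},{"dx":-0.03,"dy":0,"dz":0.25,"wx":0,"wy":0,"wz":0}]' >/dev/null
python3 want.py 483 -30.5 120 2.1
python3 -m inch '[{"dx":-0.02,"dy":0,"dz":0.25,"wx":0,"wy":0,"wz":0},{"dx":-0.02,"dy":0,"dz":0.25,"wx":0,"wy":0,"wz":0},{"dx":-0.02,"dy":0,"dz":0.2,"wx":0,"wy":0,"wz":0}]' >/dev/null
python3 want.py 483 -30.5 120 2.1
```

```text
t 21.15 pos [482.8 -30.5 135. ] yaw 2.09 F [-0.2  0.8 -0.6] M [ 0.13  0.01 -0.05] op 21.8 j [-0.11  0.16  2.2  -0.    0.78  1.42]
dx dy dz cm [2.200e-02 1.000e-03 1.501e+00] w [ 0.02 -0.06 -0.01]
t 21.4 pos [481.9 -30.5 126.9] yaw 2.1 F [ 0.9  0.3 -1.3] M [ 0.11  0.03 -0.01] op 21.8 j [-0.11  0.17  2.21 -0.    0.76  1.42]
dx dy dz cm [0.107 0.002 0.694] w [ 0.02 -0.03 -0.  ]
```

```bash
python3 -m inch '[{"dx":0,"dy":0,"dz":0.2,"wx":0,"wy":0,"wz":0},{"dx":0,"dy":0,"dz":0.2,"wx":0,"wy":0,"wz":0}]' >/dev/null
python3 want.py 483 -30.5 120 2.1
python3 -m inch '[{"dx":0,"dy":-0.01,"dz":0.15,"wx":0,"wy":0,"wz":0}]' >/dev/null
python3 want.py 483 -30.5 120 2.1
python3 -m inch '[{"dx":0,"dy":-0.02,"dz":0.15,"wx":0,"wy":0,"wz":0}]' >/dev/null
python3 want.py 483 -30.5 120 2.1
```

```text
t 21.57 pos [481.7 -30.5 122.3] yaw 2.1 F [-0.3  0.5 -1.3] M [ 0.13 -0.02 -0.03] op 22.0 j [-0.11  0.18  2.21 -0.    0.75  1.42]
dx dy dz cm [0.126 0.002 0.226] w [ 0.02 -0.01 -0.  ]
t 21.65 pos [481.7 -30.5 120.5] yaw 2.1 F [-0.6 -2.1  3.5] M [-0.61  0.09 -0.01] op 21.7 j [-0.11  0.18  2.21 -0.    0.75  1.42]
dx dy dz cm [0.133 0.008 0.046] w [0.02 0.   0.  ]
t 21.73 pos [481.9 -30.5 119.1] yaw 2.11 F [-2.1 -1.9  8.2] M [-0.68  0.47 -0.06] op 21.5 j [-0.11  0.19  2.21 -0.    0.75  1.42]
dx dy dz cm [ 0.107  0.008 -0.092] w [ 0.05 -0.01  0.01]
```

```bash
python3 -m inch '[{"dx":-0.03,"dy":-0.025,"dz":0.17,"wx":0.04,"wy":0,"wz":0},{"dx":-0.03,"dy":-0.025,"dz":0.17,"wx":0.03,"wy":0,"wz":0},{"dx":-0.03,"dy":-0.025,"dz":0.17,"wx":0.03,"wy":0,"wz":0}]' >/dev/null
python3 want.py 483 -30.5 120 2.1
python3 -m inch '[{"dx":-0.03,"dy":-0.027,"dz":0.18,"wx":0.02,"wy":-0.05,"wz":0},{"dx":-0.03,"dy":-0.027,"dz":0.18,"wx":0.02,"wy":-0.05,"wz":0},{"dx":-0.03,"dy":-0.027,"dz":0.18,"wx":0.02,"wy":-0.05,"wz":0}]' >/dev/null
python3 want.py 483 -30.5 120 2.1
```

```text
t 21.98 pos [482.6 -30.5 115.2] yaw 2.14 F [-2.  -2.5  8.6] M [-0.43  0.48 -0.06] op 21.9 j [-0.11  0.19  2.21 -0.    0.74  1.42]
dx dy dz cm [ 0.038  0.004 -0.483] w [ 0.03 -0.15  0.04]
t 22.23 pos [483.4 -30.4 111.2] yaw 2.16 F [-1.3 -2.4  6.6] M [-0.45  0.36 -0.07] op 21.4 j [-0.11  0.2   2.21 -0.    0.73  1.42]
dx dy dz cm [-0.041  0.007 -0.88 ] w [ 0.05 -0.16  0.06]
```

```bash
python3 -m inch '[{"dx":-0.03,"dy":-0.02,"dz":0.18,"wx":0.03,"wy":-0.08,"wz":0.04},{"dx":-0.03,"dy":-0.01,"dz":0.18,"wx":0.03,"wy":-0.05,"wz":0.02},{"dx":-0.03,"dy":-0.005,"dz":0.18,"wx":0,"wy":-0.05,"wz":0}]' >/dev/null
python3 want.py 483 -30.5 91.3 2.1
python3 -m inch '[{"dx":-0.03,"dy":0,"dz":0.2,"wx":0.03,"wy":-0.05,"wz":0},{"dx":-0.03,"dy":0,"dz":0.2,"wx":0,"wy":-0.05,"wz":0}]' >/dev/null
python3 want.py 483 -30.5 91.3 2.1
```

```text
t 22.48 pos [484.1 -30.5 107. ] yaw 2.08 F [-1.2 -0.6  5.9] M [ 0.09  0.32 -0.08] op 22.0 j [-0.11  0.21  2.21 -0.    0.72  1.42]
dx dy dz cm [-0.111 -0.008  1.565] w [ 0.03 -0.11 -0.02]
t 22.65 pos [484.4 -30.6 103.5] yaw 2.06 F [-0.4  1.3  5. ] M [ 0.34  0.08 -0.11] op 21.4 j [-0.11  0.22  2.21  0.    0.71  1.42]
dx dy dz cm [-0.139 -0.015  1.22 ] w [-0.   -0.1  -0.04]
```

```bash
python3 -m inch '[{"dx":-0.04,"dy":-0.01,"dz":0.2,"wx":0,"wy":-0.08,"wz":-0.03},{"dx":-0.04,"dy":-0.005,"dz":0.2,"wx":0,"wy":-0.05,"wz":0},{"dx":-0.03,"dy":-0.005,"dz":0.2,"wx":0,"wy":0,"wz":0}]' >/dev/null
python3 want.py 483 -30.5 91.3 2.1
python3 -m inch '[{"dx":-0.02,"dy":-0.003,"dz":0.2,"wx":0,"wy":0,"wz":0},{"dx":0,"dy":0,"dz":0.18,"wx":0,"wy":0,"wz":0},{"dx":0,"dy":0,"dz":0.1,"wx":0,"wy":0,"wz":0},{"dx":0,"dy":0,"dz":0,"wx":0,"wy":0,"wz":0}]' >/dev/null
python3 want.py 483 -30.5 91.3 2.1
```

```text
t 22.9 pos [484.5 -30.6  97.8] yaw 2.09 F [-0.  -1.   4.4] M [ 0.03  0.04 -0.07] op 21.9 j [-0.11  0.23  2.21 -0.    0.7   1.42]
dx dy dz cm [-0.148 -0.012  0.65 ] w [ 0.02 -0.09 -0.01]
t 23.23 pos [484.5 -30.6  92.3] yaw 2.08 F [0.1 0.4 5. ] M [ 0.04  0.05 -0.06] op 22.4 j [-0.11  0.24  2.21 -0.    0.69  1.42]
dx dy dz cm [-0.145 -0.014  0.097] w [ 0.03 -0.11 -0.02]
```

```bash
python3 -m inch '[{"dx":0,"dy":0.003,"dz":0.1,"wx":0.02,"wy":-0.1,"wz":0},{"dx":0,"dy":0.005,"dz":0,"wx":0,"wy":0,"wz":0},{"dx":0,"dy":0.005,"dz":0,"wx":0,"wy":0,"wz":0},{"dx":0,"dy":0.005,"dz":0,"wx":0,"wy":0,"wz":0}]' >/dev/null
python3 want.py 483 -30.5 91.3 2.1
python3 -m inch '[{"dx":0,"dy":0.005,"dz":0,"wx":0,"wy":0,"wz":0},{"dx":0,"dy":0.005,"dz":0,"wx":0,"wy":0,"wz":0},{"dx":0,"dy":0.005,"dz":0,"wx":0,"wy":0,"wz":0}]' >/dev/null
python3 want.py 483 -30.5 91.3 2.1
```

```text
t 23.57 pos [484.5 -30.6  91.1] yaw 2.07 F [0.  1.1 3.6] M [ 0.31 -0.12 -0.06] op 22.2 j [-0.11  0.24  2.21  0.    0.69  1.42]
dx dy dz cm [-0.147 -0.016 -0.023] w [-0.01 -0.01 -0.03]
t 23.82 pos [484.4 -30.6  91. ] yaw 2.07 F [0.6 1.8 1.8] M [ 0.48 -0.22 -0.02] op 21.8 j [-0.11  0.24  2.21  0.    0.69  1.42]
dx dy dz cm [-0.143 -0.016 -0.025] w [-0.03 -0.01 -0.03]
```

Light contact with slat 2 (1.8 N) and the shoulder is at board level. I'll lift the same way as before.

```bash
python3 -m inch '[{"dx":0.02,"dy":0,"dz":-0.2,"wx":0,"wy":0,"wz":0},{"dx":0.03,"dy":0,"dz":-0.25,"wx":0,"wy":0.1,"wz":0},{"dx":0.03,"dy":0,"dz":-0.25,"wx":0,"wy":0.1,"wz":0}]' >/dev/null
python3 want.py 484.5 -30.6 91.5 2.1
python3 -m inch '[{"dx":0.04,"dy":0,"dz":-0.3,"wx":0,"wy":0.1,"wz":0},{"dx":0.04,"dy":0,"dz":-0.3,"wx":0,"wy":0.1,"wz":0}]' >/dev/null
python3 want.py 484.5 -30.6 91.5 2.1
python3 -m inch '[{"dx":0.04,"dy":0,"dz":-0.3,"wx":0,"wy":0.1,"wz":0},{"dx":0.04,"dy":0,"dz":-0.3,"wx":0,"wy":0.1,"wz":0}]' >/dev/null
python3 want.py 486.7 -30.6 145 2.1
python3 -m inch '[{"dx":0,"dy":0,"dz":-0.6,"wx":0,"wy":-0.2,"wz":0},{"dx":0,"dy":-0.05,"dz":-0.8,"wx":0,"wy":0,"wz":0},{"dx":0,"dy":-0.1,"dz":-1,"wx":0,"wy":0,"wz":0},{"dx":0,"dy":-0.1,"dz":-1,"wx":0,"wy":0,"wz":0},{"dx":0,"dy":-0.1,"dz":-1,"wx":0,"wy":0,"wz":0},{"dx":0,"dy":0,"dz":-1,"wx":0,"wy":0,"wz":0},{"dx":0,"dy":0,"dz":-1,"wx":0,"wy":0,"wz":0}]' >/dev/null
python3 want.py 516.8 176.6 180 -13.2
```

```text
t 24.07 pos [483.6 -30.6  97. ] yaw 2.08 F [ 2.7 -0.4 -7.1] M [-0.09 -0.12 -0.08] op 21.8 j [-0.11  0.23  2.21  0.    0.7   1.42]
dx dy dz cm [0.089 0.001 0.552] w [-0.03 -0.04 -0.02]
t 24.23 pos [483.4 -30.6 102.9] yaw 2.09 F [ 0.2 -0.7 -4.1] M [-0.13  0.02 -0.1 ] op 21.6 j [-0.11  0.22  2.21  0.    0.71  1.42]
dx dy dz cm [0.111 0.    1.144] w [-0.03 -0.14 -0.01]
t 24.4 pos [483.9 -30.6 109.6] yaw 2.09 F [ 0.3  1.1 -1.4] M [0.08 0.06 0.01] op 22.0 j [-0.11  0.21  2.21  0.    0.72  1.42]
dx dy dz cm [ 0.303  0.008 -3.538] w [-0.04 -0.32 -0.01]
t 24.98 pos [484.1 -26.7 181.1] yaw 2.11 F [-0.1  0.  -0.9] M [0.05 0.   0.01] op 21.7 j [-0.1   0.08  2.18  0.    0.88  1.43]
dx dy dz cm [  4.017 -20.197   0.13 ] w [-0.05 -0.2  15.31]
```

```bash
python3 -m inch '[{"dx":0.4,"dy":-2,"dz":0,"wx":0,"wy":-0.2,"wz":0},{"dx":0.4,"dy":-2,"dz":0,"wx":0,"wy":0,"wz":0},{"dx":0.4,"dy":-2,"dz":0,"wx":0,"wy":0,"wz":0},{"dx":0.4,"dy":-2,"dz":0,"wx":0,"wy":0,"wz":0},{"dx":0.4,"dy":-2,"dz":0,"wx":0,"wy":0,"wz":0},{"dx":0.4,"dy":-2,"dz":0,"wx":0,"wy":0,"wz":0},{"dx":0.4,"dy":-2,"dz":0,"wx":0,"wy":0,"wz":0},{"dx":0.4,"dy":-1.5,"dz":0,"wx":0,"wy":0,"wz":4},{"dx":0.4,"dy":-1,"dz":0,"wx":0,"wy":0,"wz":4},{"dx":0,"dy":-0.5,"dz":0,"wx":0,"wy":0,"wz":4},{"dx":0,"dy":0,"dz":0,"wx":0,"wy":0,"wz":3},{"dx":0,"dy":0,"dz":0,"wx":0,"wy":0,"wz":0}]' >/dev/null
python3 want.py 516.8 176.6 170 -13.2
python3 - <<'E'
from h import *
import fitb
s=capture("scene"); cv2.imwrite("pics/m_s.png",cv2.resize(s[90:240,160:350],None,fx=4,fy=4,interpolation=cv2.INTER_CUBIC))
t=capture("top"); cv2.imwrite("pics/m_t.png",t)
for cams in (["scene"],["top"]):
  p=fitb.fit({"scene":s.astype(np.float32),"top":t.astype(np.float32)},[485,-145,.0375,46,92,138],cams,w=2.5,verbose=False);print(cams,p.round(2),np.degrees(p[2]))
E
```

```text
t 25.98 pos [519.7 153.2 195.5] yaw -13.6 F [ 0.7 -0.  -2.2] M [ 0.06  0.01 -0.01] op 21.6 j [ 0.24  0.15  2.07 -0.    0.91  2.05]
dx dy dz cm [-0.859 -2.199  2.553] w [-0.21 -0.62 -0.4 ]
['scene'] [ 4.8629e+02 -1.4512e+02  4.0000e-02  4.6280e+01  9.2250e+01  1.3780e+02] 2.175886255292709
['top'] [ 4.8378e+02 -1.4462e+02  4.0000e-02  4.6240e+01  9.2010e+01  1.3802e+02] 2.0904170413094536
```

View pics/m_s.png

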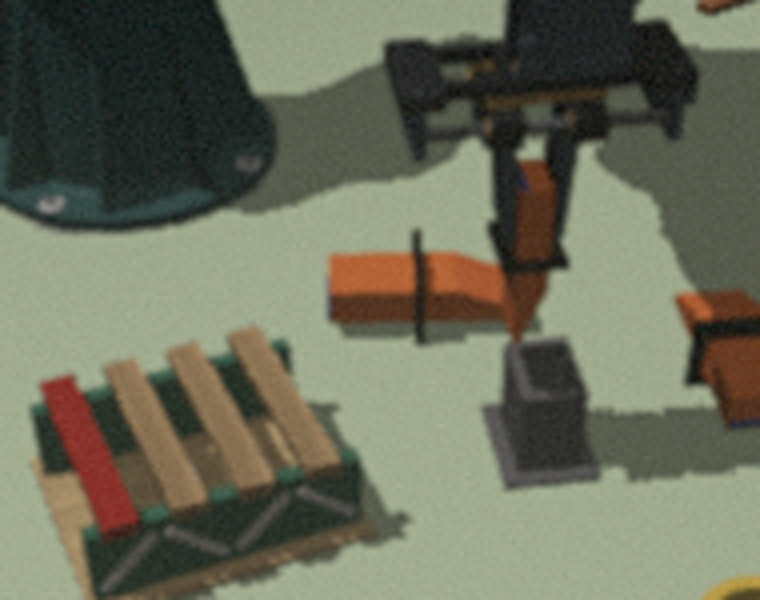

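Both cameras put the slats at 46, 92 and 138 mm, so all three gaps are 22 mm. In the picture the holder is empty at about (545,375). I'll return the spacer to its original pose.

```bash
python3 -m inch '[{"dx":-0.4,"dy":-1,"dz":0.5,"wx":-0.2,"wy":-0.5,"wz":-0.4},{"dx":-0.3,"dy":-0.9,"dz":0.8,"wx":0,"wy":-0.1,"wz":0},{"dx":-0.15,"dy":-0.3,"dz":0.6,"wx":0,"wy":0,"wz":0},{"dx":0,"dy":0,"dz":0.2,"wx":0,"wy":0,"wz":0},{"dx":0,"dy":0,"dz":0,"wx":0,"wy":0,"wz":0}]' >/dev/null
python3 want.py 516.8 176.6 160 -13.2
```

```text
t 26.5 pos [515.8 177.9 172.6] yaw -12.66 F [-0.   0.2 -1.6] M [ 0.05 -0.01  0.03] op 21.6 j [0.29 0.19 2.07 0.   0.88 2.08]
dx dy dz cm [0.128 0.108 1.263] w [0.01 0.04 0.54]
```

```bash
python3 -m inch '[{"dx":0.1,"dy":0.1,"dz":0.5,"wx":0,"wy":0,"wz":0.5},{"dx":0,"dy":0,"dz":0.4,"wx":0,"wy":0,"wz":0.1},{"dx":0,"dy":0,"dz":0.2,"wx":0,"wy":0,"wz":0},{"dx":0,"dy":0,"dz":0,"wx":0,"wy":0,"wz":0}]' >/dev/null
python3 want.py 516.8 176.6 120 -13.2
```

```text
t 26.83 pos [516.3 176.2 159.9] yaw -13.31 F [-0.6 -0.3 -1.1] M [ 0.07 -0.02  0.02] op 21.8 j [0.29 0.21 2.07 0.   0.86 2.09]
dx dy dz cm [ 0.048 -0.052  3.988] w [ 0.05  0.09 -0.11]
```

```bash
python3 -m inch '[{"dx":0.03,"dy":-0.05,"dz":0.5,"wx":0,"wy":0.05,"wz":-0.1},{"dx":-0.03,"dy":0,"dz":0.7,"wx":0,"wy":0,"wz":0},{"dx":-0.05,"dy":0,"dz":0.7,"wx":0,"wy":0,"wz":0},{"dx":-0.05,"dy":0,"dz":0.7,"wx":0,"wy":0,"wz":0}]' >/dev/null
python3 want.py 516.8 176.6 100 -13.2
python3 -m inch '[{"dx":0,"dy":0,"dz":0.6,"wx":0,"wy":0,"wz":0},{"dx":0,"dy":0,"dz":0.5,"wx":0,"wy":0,"wz":0},{"dx":0,"dy":0,"dz":0.3,"wx":0,"wy":0,"wz":0}]' >/dev/null
python3 want.py 516.8 176.6 100 -13.2
```

```text
t 27.17 pos [516.4 176.8 133. ] yaw -13.23 F [ 0.   0.7 -0.9] M [ 0.07  0.04 -0.02] op 21.9 j [ 0.29  0.26  2.08 -0.    0.8   2.09]
dx dy dz cm [0.037 0.013 3.304] w [-0.02 -0.1  -0.03]
t 27.42 pos [515.5 176.6 116. ] yaw -13.22 F [-0.2 -0.3 -1.4] M [0.02 0.05 0.01] op 22.3 j [ 0.29  0.28  2.09 -0.    0.77  2.09]
dx dy dz cm [ 0.122 -0.032  1.603] w [ 0.04  0.   -0.02]
```

```bash
python3 -m inch '[{"dx":0.1,"dy":-0.03,"dz":0.4,"wx":0,"wy":0,"wz":0},{"dx":0,"dy":0,"dz":0.5,"wx":0,"wy":0,"wz":0},{"dx":-0.02,"dy":0,"dz":0.5,"wx":0,"wy":0,"wz":0},{"dx":0,"dy":0,"dz":0.4,"wx":0,"wy":0,"wz":0},{"dx":0,"dy":0,"dz":0.1,"wx":0,"wy":0,"wz":0}]' >/dev/null
python3 want.py 516.8 176.6 86.5 -13.2
```

```text
t 27.83 pos [516.4 176.7  94.5] yaw -13.22 F [ 0.6 -0.7 -0.9] M [0.   0.06 0.  ] op 21.8 j [ 0.29  0.32  2.09 -0.    0.73  2.09]
dx dy dz cm [ 0.042 -0.002  0.795] w [ 0.05  0.03 -0.02]
```

```bash
python3 -m inch '[{"dx":0.02,"dy":0,"dz":0.25,"wx":0,"wy":0,"wz":0},{"dx":0.0,"dy":0,"dz":0.2,"wx":0,"wy":0,"wz":0},{"dx":0,"dy":0,"dz":0.15,"wx":0,"wy":0,"wz":0},{"dx":0,"dy":0,"dz":0.08,"wx":0,"wy":0,"wz":0}]' >/dev/null
python3 want.py 516.8 176.6 86.5 -13.2
python3 -m inch '[{"dx":0,"dy":0,"dz":0.06,"wx":0,"wy":0,"wz":0},{"dx":0,"dy":0,"dz":0.04,"wx":0,"wy":0,"wz":0}]' >/dev/null
python3 want.py 516.8 176.6 86.5 -13.2
```

```text
t 28.17 pos [516.8 176.7  87. ] yaw -13.22 F [ 0.7 -0.1 -0.4] M [ 0.03 -0.03 -0.01] op 21.8 j [ 0.29  0.33  2.09 -0.    0.72  2.09]
dx dy dz cm [0.006 0.007 0.051] w [ 0.04  0.02 -0.02]
t 28.33 pos [516.9 176.7  86.5] yaw -13.22 F [-6.2 -2.3 15.1] M [-0.2   1.25  0.03] op 22.1 j [ 0.29  0.34  2.09 -0.    0.72  2.09]
dx dy dz cm [-0.003  0.012 -0.001] w [ 0.05  0.03 -0.02]
```

```bash
python3 -m inch '[{"dx":0,"dy":0,"dz":-0.02,"wx":0,"wy":0,"wz":0},{"dx":0,"dy":0,"dz":0,"wx":0,"wy":0,"wz":0}]' >/dev/null
python3 want.py 516.8 176.6 86.5 -13.2
python3 -m inch '[{"dx":0,"dy":0,"dz":0,"wx":0,"wy":0,"wz":0},{"dx":0,"dy":0,"dz":0,"wx":0,"wy":0,"wz":0},{"dx":0,"dy":0,"dz":0,"wx":0,"wy":0,"wz":0},{"dx":0,"dy":0,"dz":0,"wx":0,"wy":0,"wz":0},{"dx":0,"dy":0,"dz":0,"wx":0,"wy":0,"wz":0}]' 5.5 20 >/dev/null
python3 want.py 516.8 176.6 180 -13.2
```

```text
t 28.5 pos [517.1 176.8  87.1] yaw -13.22 F [ 0.1  0.5 -1.1] M [ 0.03 -0.02  0.02] op 21.4 j [ 0.29  0.33  2.09 -0.    0.72  2.09]
dx dy dz cm [-0.026  0.023  0.063] w [ 0.04  0.   -0.02]
t 28.92 pos [517.6 176.9  87.5] yaw -13.22 F [-0.3 -0.3  0.2] M [0.04 0.01 0.06] op 52.2 j [ 0.29  0.33  2.09 -0.    0.72  2.09]
dx dy dz cm [-0.061  0.047 -9.25 ] w [-0.   -0.06 -0.02]
```

```bash
python3 -m inch '[{"dx":0,"dy":0,"dz":-0.8,"wx":0,"wy":0,"wz":0},{"dx":0,"dy":0,"dz":-1.5,"wx":0,"wy":0,"wz":0},{"dx":0,"dy":0,"dz":-2,"wx":0,"wy":0,"wz":0},{"dx":0,"dy":0,"dz":-2.5,"wx":0,"wy":0,"wz":0},{"dx":0,"dy":0,"dz":-2.5,"wx":0,"wy":0,"wz":0},{"dx":0,"dy":0,"dz":-2.5,"wx":0,"wy":0,"wz":0},{"dx":-1,"dy":-1,"dz":-1,"wx":0,"wy":0,"wz":0},{"dx":-1,"dy":-1,"dz":-1,"wx":0,"wy":0,"wz":0},{"dx":0,"dy":0,"dz":0,"wx":0,"wy":0,"wz":0},{"dx":0,"dy":0,"dz":0,"wx":0,"wy":0,"wz":0}]' >/dev/null
python3 want.py 516.8 176.6 180 -13.2
python3 - <<'E'
from h import *
import fitb
s=capture("scene"); cv2.imwrite("pics/n_s.png",cv2.resize(s[120:320,150:380],None,fx=3,fy=3,interpolation=cv2.INTER_CUBIC))
t=capture("top"); cv2.imwrite("pics/n_t.png",t)
for cams in (["scene"],["top"]):
  p=fitb.fit({"scene":s.astype(np.float32),"top":t.astype(np.float32)},[485,-145,.0375,46,92,138],cams,w=2.5,verbose=False);print(cams,p.round(2),np.degrees(p[2]))
fitb.segs=lambda p,nb: fitb.board(p[:2],p[2],0,z=127,hx=20,hy=11)
p=fitb.fit({"scene":s.astype(np.float32)},[518,177,-.23],["scene"],nb=1,w=2,verbose=False);print(p)
E
```

```text
t 29.75 pos [500.9 201.9 235.8] yaw -13.23 F [ 1.  -0.1  0. ] M [ 0.07  0.02 -0.02] op 55.1 j [ 0.34  0.1   2.04 -0.    1.    2.14]
dx dy dz cm [2.12  2.101 5.586] w [-0.   -0.03 -0.03]
['scene'] [ 4.8622e+02 -1.4509e+02  4.0000e-02  4.6190e+01  9.2210e+01  1.3774e+02] 2.158042628547606
['top'] [ 4.8389e+02 -1.4457e+02  4.0000e-02  4.6150e+01  9.1860e+01  1.3797e+02] 2.009207876347559
[ 5.19600276e+02  1.77286208e+02 -2.49409748e-01]
```

View pics/n_s.png

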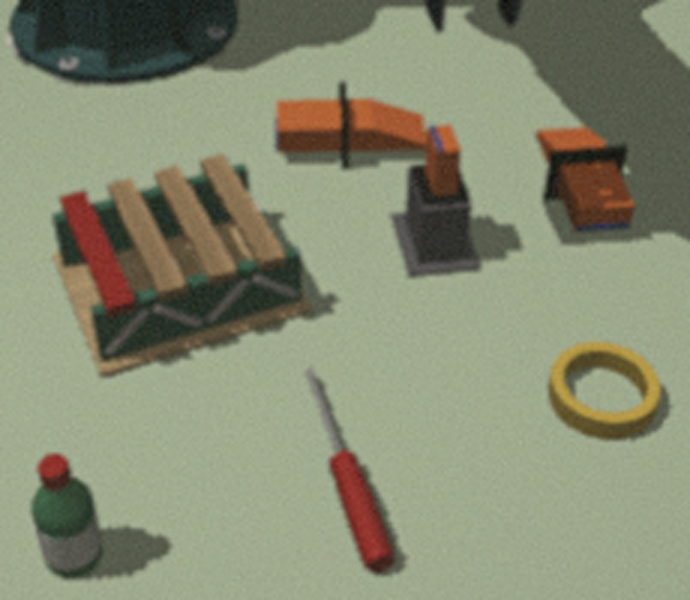

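View pics/n_t.png

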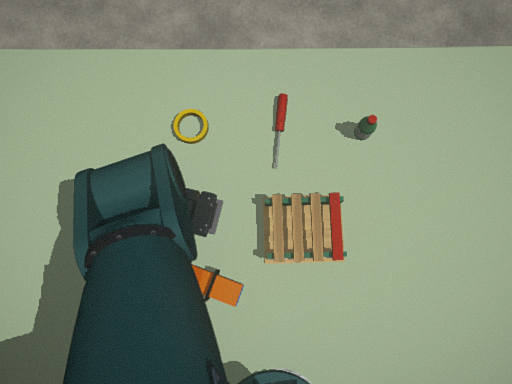

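The scene picture shows equal gaps across the bridge (75–290, 160–310) and the spacer hanging in the holder at (440,200). Its fitted pose matches the one before the job. The other things haven't moved and the arm is clear, so I'm handing in.

```bash
python3 -c "
from cell import *
print(sign_off())"
```

```text
the job is handed in; nothing more can be done
None
```

All three slats are set to gaps of one spacer thickness (22 mm), the smallest spacer is back in its holder and released, and I signed off at about 30 s.

- **Setting the gaps:** I worked outwards from the red end board. Each time I felt for light contact with the flat side, pressed down until the shoulder plate was just above the boards, and held there to check the contact. The flat side still rested against the end board at about 5 N, and against slats 1 and 2 at about 2 N. The flat side made contact at even 46 mm steps from gap to gap.
- **Final camera check:** the slat centres should be 46, 92 and 138 mm from the end board.

| Camera | Slat 1 (mm) | Slat 2 (mm) | Slat 3 (mm) |
|---|---|---|---|
| scene | 46.2 | 92.2 | 137.7 |
| top | 46.2 | 91.9 | 138.0 |

- **Spacer and other things:** the spacer fits the same pose in the holder as before the job. The screwdriver, glue and tape look unmoved in the pictures. So do the two larger spacers, although the arm hid one of them in the last top picture.
- **What disagreed:** the two cameras differ by about 2 mm on where the whole bridge lies, which is the stated calibration error. While setting gap 3, the spacer drifted about 0.1 mm toward slat 2. That is too small for the cameras to show whether slat 2 moved.
- **Forces:** the highest reading I saw was about 16 N, when the spacer touched down in the holder. On the boards the readings stayed under about 14 N.

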